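# Put the oiled brackets away with the tongs

### The arm

A 7-joint arm with a two-finger parallel gripper is mounted at the origin on the work surface. World frame = base frame: x ahead of the robot, y to its left, z up, the work surface at z = 0. Lengths are in m, angles in rad, forces in N, time in s.
With the tool pointing down it reaches from about 0.425 to 0.925 m from the base axis. Payload 6.8 kg.
Tool frame: the origin (TCP) lies at the very end of the fingers, on their centre line; the grasp point (between the pads) lies 19 mm behind it; z points along the fingers, y is the line along which they close (so a half turn about z gives the same grasp; the last joint's range is limited). The gripper opens to 85 mm and grips with 20 to 120 N. Pads are 22 mm wide; open, the fingers measure 114 mm over their backs; the gripper's body (76 mm by 85 mm) begins 54 mm behind the grasp point. The pads swing forward as they close: fully open they stand 13 mm farther back than shut.
Start: joints at [-1.23, 0.477, 0.022, 1.555, -0.011, 1.109, -0.083], TCP at [0.293, 0.608, 0.231] pointing down, gripper open.
Joint ranges: [-2.96, 2.96], [-0.34, 2.1], [-1.41, 1.46], [0.24, 2.44], [-1.37, 4.51], [0.17, 1.92], [-2.96, 2.96]. Speed limits (rad/s): [2.39, 2.39, 3.14, 3.14, 3.14, 3.14, 3.14].

### API

Orientations are given as a unit quaternion [w, x, y, z].
In Python, from station import get_obs, read_camera, hand_in gives the robot as it stands.
- The arm moves only by the tool arm_command, never from a script. Its argument "commands" is one flat list of numbers, 7 for each row, row after row: the shift along the tool's x, y, z in m, then the turn, a rotation vector about the tool's x, y, z in degrees, then the opening, from 0 (shut) to 1 (fully open). In form: [tx, ty, tz, rx, ry, rz, fingers, tx, ty, tz, rx, ry, rz, fingers, ...]. A call has 1 to 8 rows; each row is the pose to reach, as a shift and turn from the pose commanded when the call began, along the tool's axes at that moment; what a row does not reach only later rows make up. A row lasts 1/10 s, in which the tool goes at most 50 mm and 8.59 degrees, less where a joint would pass 70% of its speed; a pose out of reach is approached as far as the arm can. A call with a gripper value outside its range is refused whole. The fingers move at their own pace and stop on an object; "force" is the grip in N (left out, the last holds). Time passes only in rows, so rows that repeat a pose let the fingers close. It gives the time, the measured TCP pose, the force, the opening and the grip force at its end, in the units of the state.
- get_obs(): the state, without advancing time (a new reading comes with each control period).
- read_camera(name): name is "scene" or "top"; returns a dict with "img" (480x640x3 uint8, red, green, blue), "camera_matrix" (3x3 intrinsics, pixels), "pose" (4x4, takes a point from camera to world coordinates). Camera axes: x right, y down, z forward; pixel columns grow to the right and rows downward; lengths in m; the calibration is good to about 2 mm. A picture is of the moment at which its call begins. There is no depth.
- hand_in(): hands the job in; it is judged then, once.
The state is a dict: "t": time; "q": joint angles; "joint_vel": joint speeds; "joint_torque": joint torques, N m; "eef_pos": TCP position; "tool_rot": TCP orientation; "contact_force": force on the tool from outside, world axes, zero at the start; "torque": the same for the moment, N m; "gripper_width": opening from 0.0 (shut) to 1.0 (fully open); "grasp_force": force on a finger pad.
Only numpy, scipy, OpenCV 4.12 (cv2) and the standard library are available. Lean on these libraries where they do the work, as an engineer would, in place of code of your own. Each camera call takes 0.05 s, during which the arm holds its last target. There are 200 camera calls.

### The job

Slide the cover of the grey storage case fully open. The brackets on the drip tray are freshly oiled, so move every one of them with the sprung tongs, never with the robot's own fingers, and stand each one flat on its base in the case, one to a bay. Finish with the tongs standing back in their blue holder and the cover slid fully shut, without disturbing the other things on the bench.

Things in the scene. Friction and masses are not known exactly. Their poses are not given: they have to be found in the camera images.
- case: Light-grey storage case fixed to the bench, 258 (x) by 308 (y) by 58 mm high; origin: centre of its underside. Its -x half is an open well, inside x -123 to -2 mm, y -148 to 148 mm, floor at z 6 mm, walls 6 mm thick up to 58 mm. Ribs 4 mm wide and 10 mm high at y -74, 0 and 74 mm part the floor into four bays, one bracket each. The +x half is closed, top at 56 mm. A cover slides along x over both.
- bay1 (a point): Centre of the floor of the bay (121 by 70 mm) at the case's -y end; case frame x -63, y -112, z 6 mm; axes as the case. A bracket fits with its long base along the case's x.
- bay2 (a point): Centre of the floor of the second bay; case frame x -63, y -37, z 6 mm; axes as the case.
- bay3 (a point): Centre of the floor of the third bay; case frame x -63, y 37, z 6 mm; axes as the case.
- bay4 (a point): Centre of the floor of the bay at the case's +y end; case frame x -63, y 112, z 6 mm; axes as the case.
- cover (a joint): Position of the case's sliding cover, m: 0 = fully shut over the well, 0.122 = fully open (end stop); grows as the cover moves along the case's +x. It slides against about 1.5 N of friction and stays where it is left.
- cover_grip (a point): Centre of the black grip bar in the middle of the aluminium cover plate (124 by 292 by 4 mm): bar 14 mm thick (case x), 90 mm long (case y), 26 mm high. This point is 13 mm below the bar's top, 13 mm above the plate and 76 mm above the bench. It moves with the cover; axes as the case.
- tray: Steel drip tray fixed to the bench, 250 (x) by 230 (y) mm; origin: centre of its underside; floor at 4 mm, rim 4 mm thick, 16 mm high. The brackets start standing on it.
- holder: Blue tongs holder fixed to the bench: open-topped pocket, inside 34 (x) by 86 (y) mm, walls 5 mm thick up to 55 mm above the bench, inner floor 6 mm above the bench, on a foot 70 by 120 by 6 mm. Origin: centre of its underside.
- tongs_grip (a point): Sprung steel tongs (100 g) standing jaws down in the holder, z up. This point is midway between the two red round finger grips (bars 22 mm along x, 20 mm thick), 104 to 105 mm above the jaw tips, 39 mm below the tongs' top. Squeeze the red grips along the tongs' y: 50 mm over the grips at rest, 47 with jaws half open, 40 when gripping a bracket. Pivots 30 mm above.
- jaw_left (a point): Foot of the inner face of the tongs' jaw on their +y side (the other mirrors it in y). Each jaw is a rubber block 18 mm wide (tongs x), 7 mm thick, 28 mm high at the lower end of its steel arm. Closing brings the jaw tips up to 2 mm lower, so while they stand on the holder's floor squeeze the tongs only lightly and squeeze further once lifted.
- tong_left (a joint): Closing angle of the tongs' arms, rad, both alike: 0 relaxed, jaws 60 mm apart; 0.05: 47 mm; 0.16: 17 to 18 mm, jaws parallel (on a lug); 0.23 shut. Spring force on each red grip: 8 N at 0, 10 N at 0.05, 15 N at 0.16; 60 N holds a bracket firmly. Let go entirely, the tongs drop: keep 0.03 to 0.08 to hold them open.
- bracket1_mid (a point): Dark-grey cast bracket, about 130 g: base 80 (x) by 44 (y) by 8 mm with an upright lug in its middle, 30 mm long (x), 18 mm thick (y), its round top 46 mm above the underside. This point: its centre, 23 mm above the underside; z up. Grip the lug's flat sides along y, jaw tips 14 mm above the surface it stands on. None if absent today.
- bracket2_mid (a point): Dark-grey cast bracket, about 130 g: base 80 (x) by 44 (y) by 8 mm with an upright lug in its middle, 30 mm long (x), 18 mm thick (y), its round top 46 mm above the underside. This point: its centre, 23 mm above the underside; z up. Grip the lug's flat sides along y, jaw tips 14 mm above the surface it stands on. None if absent today.
- bracket3_mid (a point): Dark-grey cast bracket, about 130 g: base 80 (x) by 44 (y) by 8 mm with an upright lug in its middle, 30 mm long (x), 18 mm thick (y), its round top 46 mm above the underside. This point: its centre, 23 mm above the underside; z up. Grip the lug's flat sides along y, jaw tips 14 mm above the surface it stands on. None if absent today.
- bracket4_mid (a point): Dark-grey cast bracket, about 130 g: base 80 (x) by 44 (y) by 8 mm with an upright lug in its middle, 30 mm long (x), 18 mm thick (y), its round top 46 mm above the underside. This point: its centre, 23 mm above the underside; z up. Grip the lug's flat sides along y, jaw tips 14 mm above the surface it stands on. None if absent today.
- oil_bottle: Yellow oil bottle with red cap, 52 mm in diameter, 100 mm high, bystander; origin: centre of its underside.
- pipe_elbow: Grey steel pipe elbow standing on its flange, about 70 by 44 by 66 mm, bystander; origin: centre of the flange's underside.
Mind the look-alikes: they are no part of the job. What is shaped like the part that bears bracket3_mid but green or orange is not meant.

How it is judged:
By the outcome, as a careful person would: the job done as asked, in the order asked, and still so for the second after the job is handed in, with the robot touching nothing.
Of bracket1, bracket2, bracket3, bracket4 only 3 to 4 are there at a start; the rules pass over those that are not, and their reading is None.
At some moment in a run one of bracket1, bracket2, bracket3, bracket4 may be knocked a few centimetres aside while the robot is not near it.
It also fails if it takes over 208 s, if anything falls off the work surface, if the arm or the gripper's body presses on something with over 40 N, if the wrist force passes 120 N, or if a joint passes its speed limit or range.

## Working session

There is one attempt and no reset: what is moved stays moved. The work goes in short steps, Python scripts to look and compute and a tool call to move; the robot and the scene stay as the last step left them, time stands still between calls to the robot, and variables do not carry over. Pictures are saved under pics/ and viewed, at most 14 in all, crops included, and the job is handed in when it is done.

Besides the shell and the picture viewer there is one more tool, called as name(argument=value, ...), one argument or row to a line, values as JSON. arm_command: Moves the arm, as the interface text tells. Its arguments: {"type":"object","properties":{"commands":{"type":"array","items":{"type":"number"}},"force":{"type":"number"}},"required":["commands"]}

```bash
ls; mkdir -p pics; python3 - <<'E'
from station import *
import cv2,numpy as np
for n in("scene","top"):
    c=read_camera(n);cv2.imwrite(f"pics/{n}0.png",c["img"][:,:,::-1]);print(n,c["camera_matrix"].tolist(),np.round(c["pose"],4).tolist())
o=get_obs();print(o)
E
```

```text
pics
scene [[476.1486582053392, 0.0, 317.4321010645315], [0.0, 476.1486582053392, 227.51185922280595], [0.0, 0.0, 1.0]] [[0.5091, 0.4549, -0.7307, 1.2162], [0.8607, -0.2596, 0.438, -0.4098], [0.0096, -0.8518, -0.5237, 0.6181], [0.0, 0.0, 0.0, 1.0]]
top [[595.7022618362934, 0.0, 315.10461275643604], [0.0, 595.7022618362934, 236.37409300082223], [0.0, 0.0, 1.0]] [[-0.0224, -0.987, 0.159, 0.2742], [-0.9997, 0.0218, -0.0054, 0.0199], [0.0018, -0.1591, -0.9873, 1.4143], [0.0, 0.0, 0.0, 1.0]]
{'t': 0.1, 'q': array([-1.23008478,  0.4777284 ,  0.02235144,  1.55633981, -0.01152961,
        1.10929682, -0.08307984]), 'joint_vel': array([ 2.27569983e-04, -1.80959355e-03, -1.30270119e-03, -1.77908616e-03,
       -2.06652892e-03, -4.35282179e-04, -6.45812842e-05]), 'joint_torque': array([ 3.62933788e-03, -5.97757208e+01,  1.61337074e+00, -2.81954491e+01,
        1.28210010e-02,  5.01512404e-03, -2.71977922e-05]), 'eef_pos': array([0.29265652, 0.607671  , 0.23042114]), 'tool_rot': array([-1.35211836e-04,  2.22517588e-01,  9.74928329e-01, -8.11049524e-04]), 'contact_force': array([-0.27101613,  0.80892873, -0.28064128]), 'torque': array([ 0.02653376,  0.0269849 , -0.01131948]), 'grasp_force': 0.0, 'gripper_width': 0.9986174899396505}
```

View pics/scene0.png

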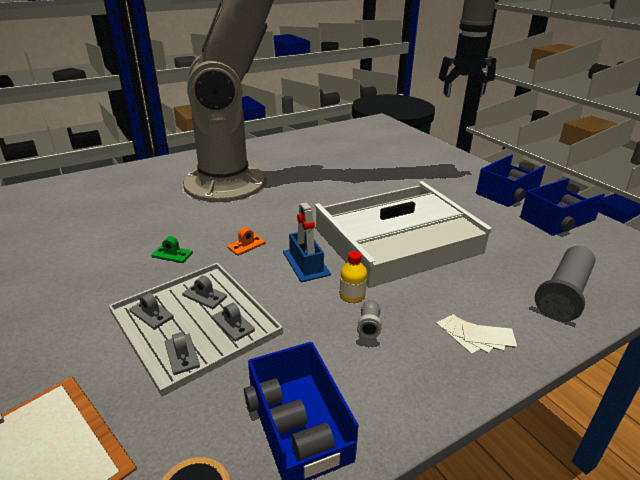

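View pics/top0.png

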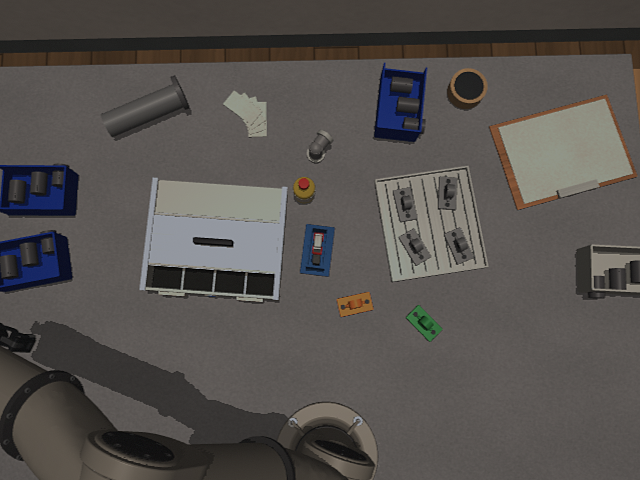

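```bash
cat > h.py <<'E'
from station import *
import cv2,numpy as np
from scipy.spatial.transform import Rotation as R
def cam(n):
    c=read_camera(n);return c["img"],np.array(c["camera_matrix"]),np.array(c["pose"])
def ray(c,uv):
    d=c[2][:3,:3]@np.linalg.solve(c[1],[uv[0],uv[1],1]);return c[2][:3,3],d
def pl(c,uv,z):
    o,d=ray(c,uv);return (o+d*(z-o[2])/d[2])[:2]
def pix(c,p):
    q=c[1]@(c[2][:3,:3].T@(np.array(p)-c[2][:3,3]));return q[:2]/q[2]
def tri(c1,u1,c2,u2):
    A=[];b=[]
    for c,u in((c1,u1),(c2,u2)):
        o,d=ray(c,u);d=d/np.linalg.norm(d);P=np.eye(3)-np.outer(d,d);A.append(P);b.append(P@o)
    return np.linalg.lstsq(np.vstack(A),np.hstack(b),rcond=None)[0]
def blobs(m,amin=30):
    cs,_=cv2.findContours(m.astype(np.uint8),cv2.RETR_EXTERNAL,cv2.CHAIN_APPROX_NONE)
    return [c.reshape(-1,2) for c in cs if cv2.contourArea(c)>amin]
def rect(c,cnt,z):
    "min-area rectangle on plane z: centre mm, sizes mm, long-axis angle deg in world (-90..90]"
    P=np.array([pl(c,p,z) for p in cnt])*1000
    (ce,s,a)=cv2.minAreaRect(P.astype(np.float32))
    if s[0]<s[1]: s=s[::-1];a+=90
    return np.round(ce,1),np.round(s,1),round((a+90)%180-90,1)
E
python3 - <<'E'
from h import *
t=cam("top");s=cam("scene")
for nm,c in(("top",t),("scene",s)):
    h=cv2.cvtColor(c[0],cv2.COLOR_RGB2HSV);H,S,V=h[...,0],h[...,1],h[...,2]
    red=((H<6)|(H>174))&(S>140)&(V>90)
    blue=(H>100)&(H<115)&(S>120)
    for k,m in(("red",red),("blue",blue)):
        for b in blobs(m,12): print(nm,k,b.mean(0).round(1),b.min(0),b.max(0),cv2.contourArea(b))
h=cv2.cvtColor(t[0],cv2.COLOR_RGB2HSV)
print("V at plate,bar,bracket,tray,groove",[h[y,x].tolist() for x,y in((180,230),(213,242),(405,200),(450,200),(420,190),(265,230),(215,200),(300,235))])
def up(img,x0,x1,y0,y1,k):return cv2.resize(img[y0:y1,x0:x1],None,fx=k,fy=k,interpolation=cv2.INTER_CUBIC)
a=up(t[0],130,345,165,315,3.7);cv2.imwrite("pics/a.png",a[:,:,::-1])
b=up(t[0],370,495,160,290,4.4);b2=up(s[0],100,290,255,405,3.0)
cv2.imwrite("pics/b.png",b[:,:,::-1])
E
```

```text
top red [303.5 183. ] [299 178] [308 187] 64.0
top blue [ 30.6 255.1] [  0 232] [ 63 288] 1079.0
top blue [316.9 249.9] [300 224] [333 275] 1321.0
top blue [ 31.4 185.1] [  0 165] [ 69 211] 967.0
top blue [400.8  98.1] [376  63] [426 132] 2558.0
scene red [354.6 256.6] [348 251] [361 263] 103.0
scene red [305.9 221.1] [297 214] [314 227] 75.0
scene blue [298.1 414.9] [250 342] [357 479] 8386.0
scene blue [611.8 404.5] [572 336] [639 473] 3111.0
scene blue [305.5 253.7] [283 231] [330 281] 1095.0
scene blue [554.7 197.8] [476 161] [639 233] 2959.0
scene blue [159.  129.8] [151 104] [167 154] 264.0
scene blue [252.1 108.7] [243  96] [264 117] 199.5
scene blue [134.3 120.7] [124  86] [145 156] 305.5
scene blue [405.6  86.6] [403  78] [409  95] 35.5
scene blue [408.4  71.6] [405  66] [411  77] 21.0
scene blue [408.5  59. ] [405  51] [413  68] 30.5
scene blue [410.5  44.3] [408  38] [413  51] 15.5
scene blue [289.7  44. ] [275  34] [308  54] 343.5
scene blue [120.5  48.6] [109  11] [132  87] 332.0
scene blue [413.1  17.1] [409   0] [418  36] 42.5
scene blue [144.6  48.3] [133   0] [158 106] 530.5
scene blue [110.3   6.6] [106   0] [116  17] 33.5
V at plate,bar,bracket,tray,groove [[108, 21, 160], [0, 6, 41], [15, 17, 88], [17, 18, 101], [21, 26, 140], [110, 19, 159], [33, 19, 148], [13, 19, 93]]
```

View pics/a.png

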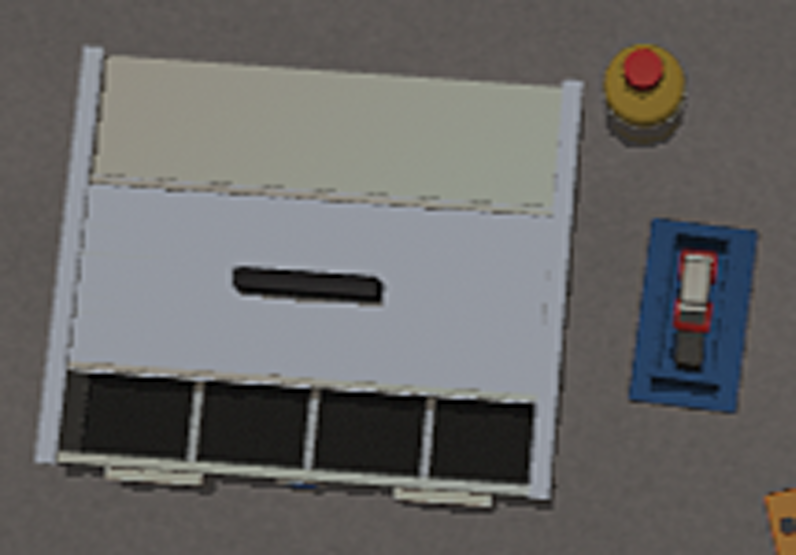

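View pics/b.png

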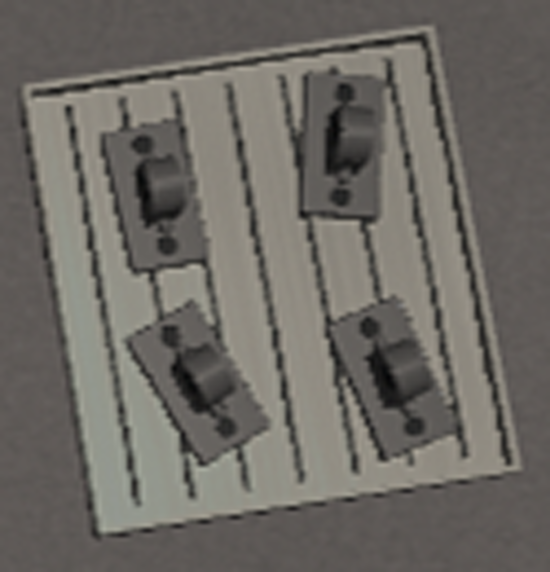

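```bash
cat >> h.py <<'E'
def hsv(c): return [x.astype(int) for x in cv2.split(cv2.cvtColor(c[0],cv2.COLOR_RGB2HSV))]
def bar(t):
    H,S,V=hsv(t);m=np.zeros_like(V,bool);m[185:262,185:245]=V[185:262,185:245]<65
    b=max(blobs(m,20),key=len); return rect(t,b,.088)
E
python3 - <<'E'
from h import *
t=cam("top");s=cam("scene")
print("bar",bar(t))
A=lambda L:np.array(L)/3.7+[129.6,164.6]
B=lambda L:np.array(L)/4.4+[369.6,159.6]
for z in(.055,.06,.066): print("case",z,rect(t,A([(85,47),(582,83),(36,462),(550,500)]),z))
print("foot",rect(t,A([(651,217),(758,231),(738,413),(629,402)]),.006))
print("tongs white top",rect(t,A([(686,253),(713,255),(708,309),(681,307)]),.15), "red outer@.11",rect(t,A([(681,251),(718,253),(711,331),(676,328)]),.111))
for n,q,hl in(("A",[(101,132),(180,120),(207,262),(135,272)],[(143,145),(167,245)]),("B",[(306,72),(386,75),(377,221),(301,212)],[(346,92),(341,196)]),("C",[(127,338),(193,300),(271,430),(205,466)],[(171,335),(227,427)]),("D",[(328,322),(398,297),(463,438),(388,460)],[(370,327),(415,427)])):
    p=[pl(t,x,.012)*1000 for x in B(hl)];d=p[0]-p[1]
    print(n,rect(t,B(q),.012),"holes",np.mean(p,0).round(1),np.linalg.norm(d).round(1),np.degrees(np.arctan2(d[1],d[0])).round(1))
H,S,V=hsv(s);m=((H<8)|(H>172))&(S>110)&(V>70);m[:,:280]=0;m[235:]=0;m[:,330:]=0
for b in blobs(m,5): print("red scene",b.mean(0),b.min(0),b.max(0))
H,S,V=hsv(t);m=((H<8)|(H>172))&(S>90)&(V>50);m[:225]=0
for b in blobs(m,1): print("red top",b.mean(0),b.min(0),b.max(0),[pl(t,q,.111).round(4) for q in(b.min(0),b.max(0))])
T=cv2.resize(s[0][150:300,220:370],None,fx=4,fy=4,interpolation=cv2.INTER_CUBIC);cv2.imwrite("pics/c.png",T[:,:,::-1])
o=get_obs();print(R.from_quat(o["tool_rot"],scalar_first=True).as_matrix().round(3).tolist())
E
```

```text
bar (array([481. , 243.8]), array([89.3, 16.2]), 84.9)
case 0.055 (array([495.6, 245.2]), array([318. , 263.6]), 84.5)
case 0.06 (array([494.8, 244.3]), array([316.8, 262.6]), 84.5)
case 0.066 (array([493.8, 243.3]), array([315.4, 261.5]), 84.5)
foot (array([468.7,   8. ]), array([121.3,  70.2]), -7.8)
tongs white top (array([468.7,   7. ]), array([32.1, 15.7]), -6.5) red outer@.11 (array([469. ,   7.3]), array([47.3, 22.2]), -6.2)
A (array([ 573.5, -204.6]), array([80.6, 44.1]), 7.8) holes [ 574.5 -205.3] 57.1 10.6
B (array([ 600.8, -309. ]), array([82.5, 44. ]), -6.9) holes [ 600.8 -310.1] 58.7 -6.0
C (array([ 469.8, -224.5]), array([81.7, 41.9]), 28.7) holes [ 471.3 -224.3] 58.0 28.7
D (array([ 469.5, -330.5]), array([84.8, 42.4]), 20.3) holes [ 471.2 -329.1] 59.0 20.9
red scene [304.98245614 221.66666667] [297 214] [314 229]
red top [316.35897436 250.48717949] [312 245] [321 254] [array([0.465 , 0.0201]), array([0.4445, 0.0007])]
red top [318.55263158 234.89473684] [314 232] [323 240] [array([0.494, 0.015]), array([ 0.4756, -0.0045])]
[[-0.901, 0.434, -0.0], [0.434, 0.901, -0.001], [-0.0, -0.001, -1.0]]
```

View pics/c.png

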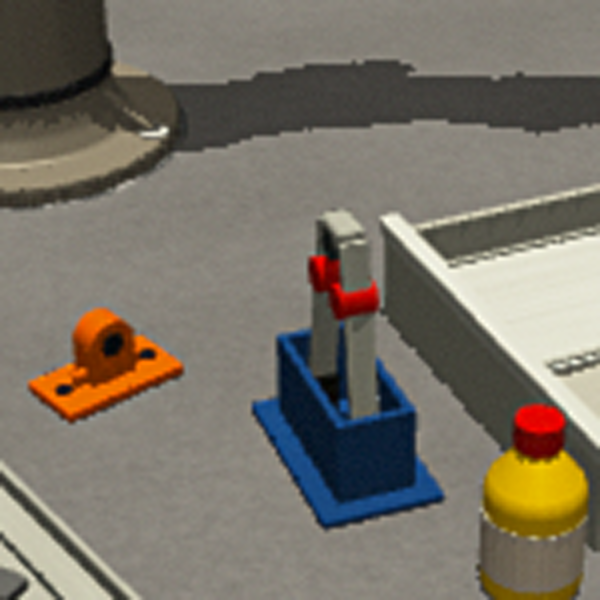

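```bash
cat >> h.py <<'E'
def Rt(yaw):
    a=np.radians(yaw);c,s=np.cos(a),np.sin(a);return np.array([[-s,c,0],[c,s,0],[0,0,-1.]])
def plan(*calls):
    "each call: list of (x,y,z mm, yaw deg of tool y); prints rows relative to the call's start"
    o=get_obs();p=o["eef_pos"]*1000;M=R.from_quat(o["tool_rot"],scalar_first=True).as_matrix()
    print("now",p.round(1),"yaw",np.degrees(np.arctan2(M[1,1],M[0,1])).round(1),"q7",o["q"][6].round(2),"F",o["contact_force"].round(1),"t",round(o["t"],1),"w",round(o["gripper_width"],3))
    for k,call in enumerate(calls):
        for x in call:
            d=M.T@(np.array(x[:3])-p)/1000;r=R.from_matrix(M.T@Rt(x[3])).as_rotvec(degrees=True)
            print(k,d.round(4).tolist(),r.round(1).tolist())
        p=np.array(call[-1][:3],float);M=Rt(call[-1][3])
E
python3 - <<'E'
from h import *
plan([(481,244,150,-5.2)],[(481,244,100,-5.2),(481,244,66,-5.2)])
E
```

```text
now [292.8 608.  231. ] yaw 64.3 q7 -0.08 F [-1.4  0.  -0. ] t 0.3 w 1.002
0 [-0.3275, -0.2463, 0.0811] [-0.0, 0.0, 69.5]
1 [0.0, 0.0, 0.05] [0.0, 0.0, 0.0]
1 [0.0, 0.0, 0.084] [0.0, 0.0, 0.0]
```

arm_command(
  commands=[-0.3275,-0.2463,0.081,0,0,69.5,1,-0.3275,-0.2463,0.081,0,0,69.5,1,-0.3275,-0.2463,0.081,0,0,69.5,1,-0.3275,-0.2463,0.081,0,0,69.5,1,-0.3275,-0.2463,0.081,0,0,69.5,1,-0.3275,-0.2463,0.081,0,0,69.5,1,-0.3275,-0.2463,0.081,0,0,69.5,1,-0.3275,-0.2463,0.081,0,0,69.5,1],
  force=40,
)

```text
t: 1.1
eef_pos: [0.4738, 0.2579, 0.1537]
tool_rot: [-0.0, 0.736, 0.677, 0.0]
contact_force: [0.6, 1.3, 0.2]
gripper_width: 1.003
grasp_force: 0.0
```

```bash
python3 - <<'E'
from h import *
plan([(481,244,150,-5.2)],[(481,244,110,-5.2),(481,244,66,-5.2)],[(481+70*.996,244-70*.0906,66,-5.2),(481+74*.996,244-74*.0906,66,-5.2)])
E
```

```text
now [473.8 257.9 153.7] yaw -4.8 q7 -0.54 F [0.6 1.3 0.2] t 1.1 w 1.003
0 [-0.0133, 0.0084, 0.0037] [0.0, -0.0, 0.4]
1 [0.0, 0.0, 0.04] [0.0, 0.0, 0.0]
1 [0.0, 0.0, 0.084] [0.0, 0.0, 0.0]
2 [0.0, 0.07, 0.0] [0.0, 0.0, 0.0]
2 [0.0, 0.074, 0.0] [0.0, 0.0, 0.0]
```

arm_command(
  commands=[0,0,0,0,0,0,1,0,0,0,0,0,0,1,0,0,0,0,0,0,1],
)

```text
t: 1.4
eef_pos: [0.4727, 0.2611, 0.1539]
tool_rot: [-0.0, 0.733, 0.68, 0.0]
contact_force: [-0.7, 0.8, 0.1]
gripper_width: 0.998
grasp_force: 0.0
```

```bash
python3 - <<'E'
from h import *
plan([(481,244,150,-5.2)])
E
```

```text
now [472.7 261.1 153.9] yaw -4.3 q7 -0.53 F [-0.7  0.8  0.1] t 1.4 w 0.998
0 [-0.0165, 0.0096, 0.0039] [-0.0, -0.1, 0.9]
```

arm_command(
  commands=[-0.0165,0.0096,0.004,0,0,0.9,1,-0.0165,0.0096,0.045,0,0,0.9,1,-0.0165,0.0096,0.07,0,0,0.9,1,-0.0165,0.0096,0.088,0,0,0.9,1,-0.0165,0.0096,0.088,0,0,0.9,1,-0.0165,0.0096,0.088,0,0,0.9,0.4,-0.0165,0.0096,0.088,0,0,0.9,0,-0.0165,0.0096,0.088,0,0,0.9,0],
)

```text
t: 2.2
eef_pos: [0.4821, 0.243, 0.0669]
tool_rot: [0.0, 0.739, 0.673, 0.001]
contact_force: [0.6, -0.7, -0.2]
gripper_width: 0.516
grasp_force: 0.0
```

arm_command(
  commands=[0,0,0,0,0,0,0,0,0,0,0,0,0,0,0,0,0,0,0,0,0],
)

```text
t: 2.5
eef_pos: [0.4818, 0.2426, 0.0664]
tool_rot: [-0.0, 0.739, 0.673, 0.001]
contact_force: [-0.7, -0.4, 5.9]
gripper_width: 0.156
grasp_force: 41.9
```

arm_command(
  commands=[0,0.008,-0.001,0,0,0,0,0,0.018,-0.001,0,0,0,0,0,0.029,-0.001,0,0,0,0,0,0.04,-0.001,0,0,0,0,0,0.051,-0.001,0,0,0,0,0,0.06,-0.001,0,0,0,0,0,0.066,-0.001,0,0,0,0,0,0.068,-0.001,0,0,0,0],
)

```text
t: 3.3
eef_pos: [0.5497, 0.2362, 0.0665]
tool_rot: [-0.0, 0.739, 0.673, 0.0]
contact_force: [-1.5, 3.2, -3.8]
gripper_width: 0.153
grasp_force: 40.5
```

arm_command(
  commands=[0,0.002,0,0,0,0,0,0,0.003,0,0,0,0,0,0,0.003,0,0,0,0,0],
)

```text
t: 3.6
eef_pos: [0.5504, 0.2361, 0.0665]
tool_rot: [-0.001, 0.739, 0.673, -0.001]
contact_force: [-4.4, 4.2, -0.5]
gripper_width: 0.154
grasp_force: 40.8
```

arm_command(
  commands=[0,0.002,0,0,0,0,0,0,0.002,0,0,0,0,0],
)

```text
t: 3.8
eef_pos: [0.5504, 0.2361, 0.0665]
tool_rot: [-0.002, 0.739, 0.674, -0.003]
contact_force: [-11.4, 3.2, 4.3]
gripper_width: 0.15
grasp_force: 41.7
```

arm_command(
  commands=[0,0.002,0,0,0,0,0,0,0.002,0,0,0,0,0],
)

```text
t: 4.0
eef_pos: [0.5504, 0.2361, 0.0665]
tool_rot: [-0.003, 0.739, 0.674, -0.004]
contact_force: [-17.2, 1.9, 9.8]
gripper_width: 0.155
grasp_force: 42.7
```

arm_command(
  commands=[0,-0.004,0,0,0,0,0,0,-0.005,0,0,0,0,0.4,0,-0.005,0,0,0,0,0.7,0,-0.005,-0.04,0,0,0,1,0,-0.005,-0.08,0,0,0,1,0,-0.005,-0.11,0,0,0,1,0,-0.005,-0.11,0,0,0,1],
)

```text
t: 4.7
eef_pos: [0.5549, 0.236, 0.182]
tool_rot: [0.001, 0.74, 0.673, 0.005]
contact_force: [0.4, 0.3, -0.8]
gripper_width: 0.997
grasp_force: 0.0
```

```bash
python3 - <<'E'
from h import *
o=get_obs();print(o["eef_pos"],o["gripper_width"])
t=cam("top")
T=cv2.resize(t[0][165:310,130:330],None,fx=4,fy=4,interpolation=cv2.INTER_CUBIC);cv2.imwrite("pics/d.png",T[:,:,::-1])
plan([(469,7.5,180,-7.0)])
E
```

```text
[0.55492584 0.23598818 0.18198497] 0.9974238740692857
now [553.4 235.7 179.6] yaw -5.4 q7 -0.43 F [ 0.9  0.2 -1.5] t 4.8 w 1.0
0 [-0.2351, -0.0624, -0.0014] [0.3, -0.2, 1.6]
```

View pics/d.png

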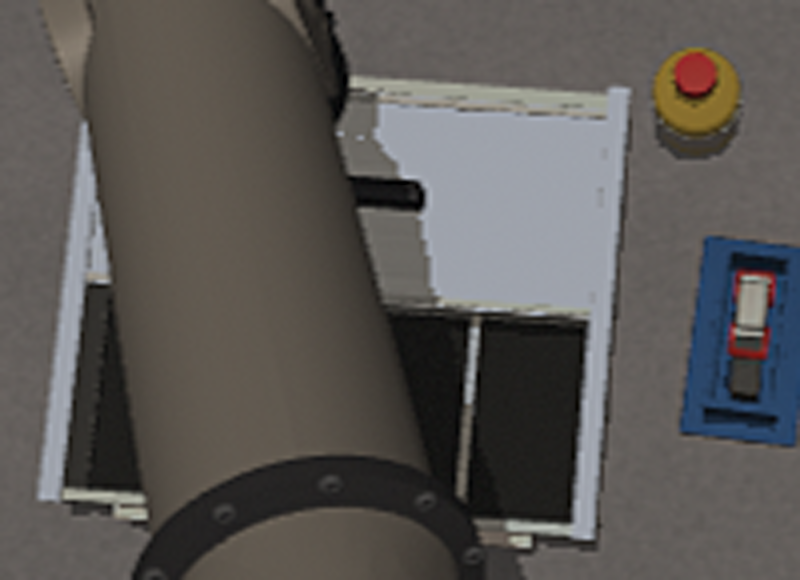

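arm_command(
  commands=[-0.045,-0.012,-0.011,0.1,-0.1,1.6,1,-0.09,-0.024,-0.011,0.3,-0.2,1.6,1,-0.135,-0.036,-0.011,0.3,-0.2,1.6,1,-0.18,-0.048,-0.011,0.3,-0.2,1.6,1,-0.22,-0.058,-0.011,0.3,-0.2,1.6,1,-0.2351,-0.0624,-0.011,0.3,-0.2,1.6,1,-0.2351,-0.0624,-0.011,0.3,-0.2,1.6,1,-0.2351,-0.0624,-0.011,0.3,-0.2,1.6,1],
)

```text
t: 5.55
eef_pos: [0.4674, 0.0084, 0.1875]
tool_rot: [-0.001, 0.749, 0.663, -0.003]
contact_force: [-0.4, -0.1, 0.1]
gripper_width: 0.998
grasp_force: 0.0
```

```bash
python3 - <<'E'
from h import *
t=cam("top")
T=cv2.resize(t[0][165:315,130:345],None,fx=3.7,fy=3.7,interpolation=cv2.INTER_CUBIC);cv2.imwrite("pics/e.png",T[:,:,::-1])
plan([(469,7.5,130,-7.0),(469,7.5,91,-7.0)])
E
```

```text
now [467.6   9.  187.5] yaw -6.9 q7 -0.15 F [ 0.4 -0.5  0.2] t 5.6 w 0.999
0 [-0.0012, 0.0019, 0.0575] [-0.3, 0.2, 0.1]
0 [-0.001, 0.0021, 0.0965] [-0.3, 0.2, 0.1]
```

View pics/e.png

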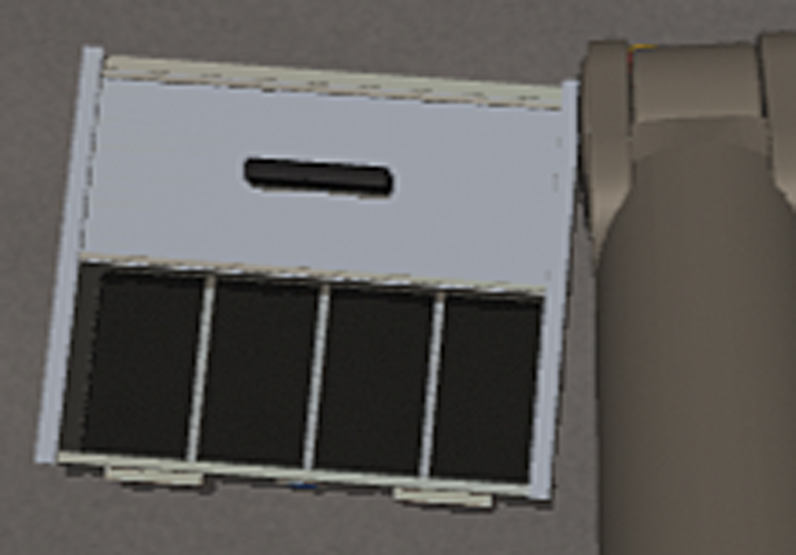

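```bash
python3 - <<'E'
from h import *
t=cam("top")
A=lambda L:[pl(t,np.array(p)/3.7+[129.6,164.6],z)*1000 for p,z in L]
e=A([((58,452),.058),((533,487),.058)]);d=e[1]-e[0];print("front inner edge",np.round(e,1),np.degrees(np.arctan2(d[0],-d[1])).round(2)) 
for n,a,b in(("74",(208,278),(192,460)),("0",(324,287),(309,468)),("-74",(440,296),(425,478))):
    p=A([(a,.016),(b,.016)]);d=p[0]-p[1];print(n,np.round(p,1),np.degrees(np.arctan2(d[1],d[0])).round(2))
for yaw in(-5.2,):
    a=np.radians(yaw);ux=np.array([np.cos(a),np.sin(a)]);uy=np.array([-ux[1],ux[0]])
    bar=np.array([550.4,236.1])
    for n,x in(("front",np.mean(e,0)),("r74",A([((200,369),.016)])[0]),("r0",A([((316.5,377.5),.016)])[0]),("r-74",A([((432.5,387),.016)])[0])):
        print(n,"rel bar along,across",((x-bar)@ux).round(1),((x-bar)@uy).round(1))
# rail outer ends
p=np.array(A([((85,47),.062),((36,462),.062),((582,83),.062),((550,500),.062)]));print([(((q-bar)@ux).round(1),((q-bar)@uy).round(1)) for q in p])
E
```

```text
front inner edge [[385.2 401.2]
 [357.2 109.6]] -5.47
74 [[498.1 319.4]
 [381.7 328.1]] -4.28
0 [[490.7 245. ]
 [375.  254. ]] -4.47
-74 [[483.2 170.6]
 [367.  180.6]] -4.93
front rel bar along,across -180.2 3.0
r74 rel bar along,across -118.4 77.3
r0 rel bar along,across -118.7 2.7
r-74 rel bar along,across -119.7 -71.6
[(np.float64(75.5), np.float64(160.3)), (np.float64(-186.7), np.float64(161.0)), (np.float64(73.8), np.float64(-154.4)), (np.float64(-188.3), np.float64(-154.7))]
```

arm_command(
  commands=[-0.001,0.002,0.03,-0.3,0.2,0.1,1,-0.001,0.002,0.06,-0.3,0.2,0.1,1,-0.001,0.002,0.085,-0.3,0.2,0.1,1,-0.001,0.002,0.1,-0.3,0.2,0.1,1,-0.001,0.002,0.1,-0.3,0.2,0.1,1,-0.001,0.002,0.1,-0.3,0.2,0.1,0.65,-0.001,0.002,0.1,-0.3,0.2,0.1,0.6,-0.001,0.002,0.1,-0.3,0.2,0.1,0.56],
  force=30,
)

```text
t: 6.45
eef_pos: [0.4694, 0.0065, 0.0887]
tool_rot: [0.001, 0.749, 0.662, 0.001]
contact_force: [2.4, -0.8, 3.1]
gripper_width: 0.568
grasp_force: 13.2
```

arm_command(
  commands=[0,0,0,0,0,0,0.56,0,0,0,0,0,0,0.55,0,0,0,0,0,0,0.55,0,0,0,0,0,0,0.55],
)

```text
t: 6.85
eef_pos: [0.47, 0.0062, 0.0888]
tool_rot: [0.001, 0.749, 0.662, 0.002]
contact_force: [1.4, -0.2, 6.4]
gripper_width: 0.554
grasp_force: 16.6
```

arm_command(
  commands=[0,0,-0.01,0,0,0,0.55,0,0,-0.025,0,0,0,0.55,0,0,-0.045,0,0,0,0.55,0,0,-0.065,0,0,0,0.55,0,0,-0.085,0,0,0,0.55,0,0,-0.1,0,0,0,0.55,0,0,-0.105,0,0,0,0.55,0,0,-0.105,0,0,0,0.55],
)

```text
t: 7.65
eef_pos: [0.4681, 0.0062, 0.1932]
tool_rot: [-0.0, 0.749, 0.662, 0.0]
contact_force: [-0.1, 0.4, -1.2]
gripper_width: 0.553
grasp_force: 9.3
```

```bash
python3 - <<'E'
from h import *
s=cam("scene")
T=cv2.resize(s[0][100:290,220:390],None,fx=3.1,fy=3.1,interpolation=cv2.INTER_CUBIC);cv2.imwrite("pics/f.png",T[:,:,::-1])
p=[(469,7),(470,-110),(470.5,-224.5)]
plan([(470,-60,190,-30),(470,-160,190,-55),(470.5,-224.5,190,-61.3)])
E
```

```text
now [467.7   6.1 192.5] yaw -7.1 q7 -0.14 F [-0.6 -0.8 -1.2] t 7.7 w 0.553
0 [-0.0654, 0.0104, 0.0025] [-0.0, 0.0, 22.9]
0 [-0.1646, 0.0227, 0.0025] [-0.0, 0.0, 47.9]
0 [-0.2285, 0.0311, 0.0025] [-0.0, 0.0, 54.2]
```

View pics/f.png

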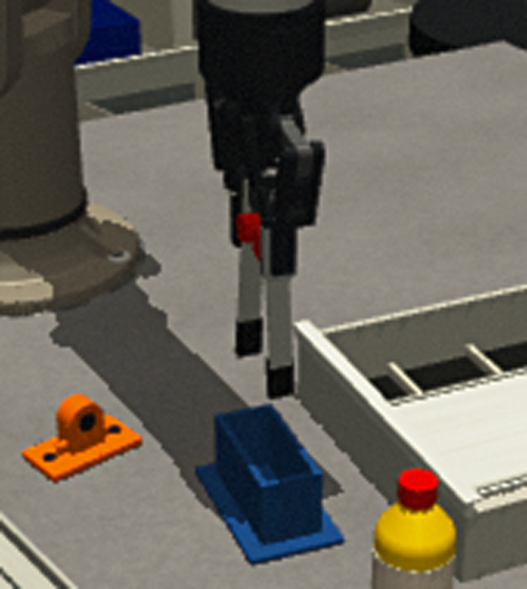

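arm_command(
  commands=[-0.015,0.002,0.002,0,0,5,0.55,-0.045,0.006,0.002,0,0,12,0.55,-0.08,0.011,0.002,0,0,20,0.55,-0.115,0.016,0.002,0,0,28,0.55,-0.15,0.02,0.002,0,0,36,0.55,-0.185,0.025,0.002,0,0,44,0.55,-0.215,0.029,0.002,0,0,50,0.55,-0.2285,0.0311,0.002,0,0,54.2,0.55],
)

```text
t: 8.5
eef_pos: [0.4696, -0.2275, 0.1899]
tool_rot: [0.0, 0.97, 0.244, -0.001]
contact_force: [-0.7, -0.0, -1.4]
gripper_width: 0.546
grasp_force: 9.3
```

arm_command(
  commands=[0,0,0,0,0,0,0.55,0,0,0,0,0,0,0.55,0,0,0,0,0,0,0.55],
)

```text
t: 8.8
eef_pos: [0.4708, -0.223, 0.1901]
tool_rot: [-0.001, 0.968, 0.25, -0.0]
contact_force: [0.1, 0.5, -1.4]
gripper_width: 0.551
grasp_force: 9.3
```

```bash
python3 - <<'E'
from h import *
s=cam("scene");t=cam("top")
# tip height at pick-up pose
for px in((300.3,214.5),(310.6,227.4)):
    o,d=ray(s,px);k=((np.array([.4677,.0061])-o[:2])@d[:2])/(d[:2]@d[:2]);print("lifted tip ~",(o+k*d).round(4))
im=np.vstack([cv2.resize(t[0][160:290,370:495],None,fx=2.2,fy=2.2,interpolation=cv2.INTER_CUBIC),]);b=cv2.resize(s[0][190:410,100:310],(273,286),interpolation=cv2.INTER_CUBIC)
cv2.imwrite("pics/g.png",cv2.resize(np.hstack([im,b]),None,fx=1.4,fy=1.4)[:,:,::-1])
plan([(470.5,-224.5,190,-61.3),(470.5,-224.5,101,-61.3)])
E
```

```text
lifted tip ~ [ 0.464  -0.0007  0.1234]
lifted tip ~ [0.4745 0.018  0.092 ]
now [ 471.1 -223.1  190.5] yaw -61.1 q7 -0.45 F [-0.4 -0.3 -1.4] t 8.9 w 0.553
0 [-0.0012, 0.0009, 0.0005] [-0.0, 0.0, 0.2]
0 [-0.0012, 0.001, 0.0895] [-0.0, 0.0, 0.2]
```

View pics/g.png

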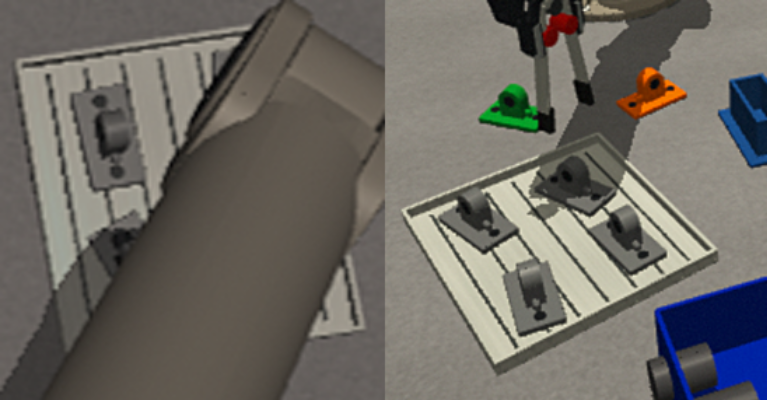

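arm_command(
  commands=[-0.001,0.001,0.015,0,0,0.2,0.55,-0.001,0.001,0.035,0,0,0.2,0.55,-0.001,0.001,0.055,0,0,0.2,0.55,-0.001,0.001,0.072,0,0,0.2,0.55,-0.001,0.001,0.084,0,0,0.2,0.55,-0.001,0.001,0.088,0,0,0.2,0.55,-0.001,0.001,0.088,0,0,0.2,0.55,-0.001,0.001,0.088,0,0,0.2,0.55],
)

```text
t: 9.7
eef_pos: [0.471, -0.226, 0.1034]
tool_rot: [0.0, 0.969, 0.246, 0.0]
contact_force: [0.2, 0.7, -2.0]
gripper_width: 0.549
grasp_force: 9.3
```

arm_command(
  commands=[0,0,0,0,0,0,0.52,0,0,0,0,0,0,0.5,0,0,0,0,0,0,0.48,0,0,0,0,0,0,0.46,0,0,0,0,0,0,0.42,0,0,0,0,0,0,0.42,0,0,0,0,0,0,0.42],
  force=60,
)

```text
t: 10.4
eef_pos: [0.4706, -0.2256, 0.1029]
tool_rot: [-0.0, 0.969, 0.246, 0.0]
contact_force: [-0.7, 1.8, 3.5]
gripper_width: 0.446
grasp_force: 59.9
```

```bash
python3 - <<'E'
from h import *
s=cam("scene");plan([(0,0,0,0)])
T=cv2.resize(s[0][190:410,100:310],None,fx=2.5,fy=2.5,interpolation=cv2.INTER_CUBIC);cv2.imwrite("pics/i.png",T[:,:,::-1])
E
```

```text
now [ 470.6 -225.6  102.9] yaw -61.5 q7 -0.33 F [-1.4  1.   3.3] t 10.4 w 0.448
0 [-0.3057, -0.423, 0.103] [-0.0, -0.0, -61.5]
```

View pics/i.png

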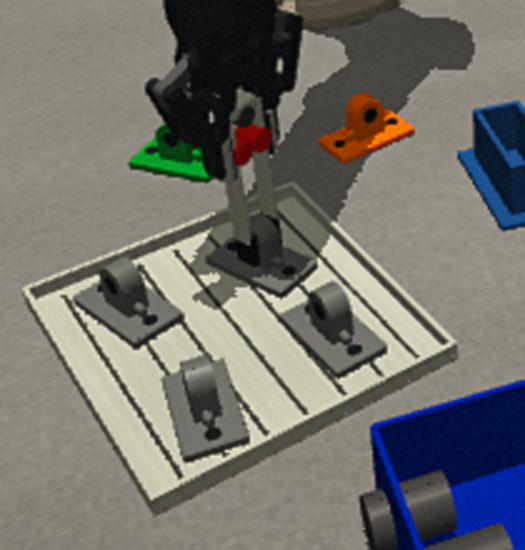

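```bash
cat >> h.py <<'E'
def carry(a,b,n):
    "smooth path a->b in n calls: way-points at the ends of the calls only + mid rows, relative to each call's start"
    a,b=np.array(a,float),np.array(b,float);f=lambda u:u*u*(3-2*u)
    return [[tuple(a+(b-a)*f((k*8+j)/(8*n))) for j in(2,4,6,8)] for k in range(n)]
E
python3 - <<'E'
from h import *
a=(470.6,-225.6,200,-61.5);b=(440.4,360.7,200,-95)
plan([a],*carry(a,b,3))
E
```

```text
now [ 470.6 -225.6  102.9] yaw -61.5 q7 -0.33 F [-1.4  1.   3.3] t 10.4 w 0.448
0 [0.0, -0.0001, -0.0971] [-0.0, -0.0, 0.0]
1 [0.005, -0.0104, 0.0] [0.0, 0.0, 0.7]
1 [0.0188, -0.0392, 0.0] [0.0, 0.0, 2.5]
1 [0.0396, -0.0828, 0.0] [0.0, 0.0, 5.2]
1 [0.0656, -0.1373, 0.0] [0.0, 0.0, 8.7]
2 [0.0199, -0.0657, 0.0] [0.0, 0.0, 3.9]
2 [0.041, -0.1353, 0.0] [0.0, 0.0, 8.1]
2 [0.0621, -0.2048, 0.0] [0.0, 0.0, 12.2]
2 [0.082, -0.2705, 0.0] [0.0, 0.0, 16.1]
3 [0.0008, -0.0605, 0.0] [0.0, 0.0, 3.5]
3 [0.0014, -0.1087, 0.0] [0.0, 0.0, 6.2]
3 [0.0018, -0.1406, 0.0] [0.0, 0.0, 8.0]
3 [0.002, -0.1522, 0.0] [0.0, 0.0, 8.7]
```

arm_command(
  commands=[0,0,-0.008,0,0,0,0.42,0,0,-0.02,0,0,0,0.42,0,0,-0.037,0,0,0,0.42,0,0,-0.055,0,0,0,0.42,0,0,-0.073,0,0,0,0.42,0,0,-0.088,0,0,0,0.42,0,0,-0.096,0,0,0,0.42,0,0,-0.097,0,0,0,0.42],
)

```text
t: 11.25
eef_pos: [0.4711, -0.2262, 0.201]
tool_rot: [0.001, 0.969, 0.246, 0.001]
contact_force: [-0.4, 0.2, -2.6]
gripper_width: 0.444
grasp_force: 60.6
```

arm_command(
  commands=[0.001,-0.003,0,0,0,0.2,0.42,0.005,-0.01,0,0,0,0.7,0.42,0.011,-0.023,0,0,0,1.5,0.42,0.019,-0.039,0,0,0,2.5,0.42,0.029,-0.06,0,0,0,3.8,0.42,0.04,-0.083,0,0,0,5.2,0.42,0.052,-0.109,0,0,0,6.9,0.42,0.066,-0.137,0,0,0,8.7,0.42],
)

```text
t: 12.05
eef_pos: [0.4622, -0.0726, 0.1991]
tool_rot: [0.0, 0.985, 0.171, -0.001]
contact_force: [-0.1, 0.5, -2.9]
gripper_width: 0.443
grasp_force: 60.6
```

arm_command(
  commands=[0.01,-0.033,0,0,0,2,0.42,0.02,-0.066,0,0,0,3.9,0.42,0.03,-0.1,0,0,0,6,0.42,0.041,-0.135,0,0,0,8.1,0.42,0.052,-0.17,0,0,0,10.2,0.42,0.062,-0.205,0,0,0,12.2,0.42,0.072,-0.238,0,0,0,14.2,0.42,0.082,-0.27,0,0,0,16.1,0.42],
)

```text
t: 12.85
eef_pos: [0.4474, 0.2097, 0.199]
tool_rot: [0.0, 0.999, 0.032, -0.001]
contact_force: [-0.0, -0.3, -2.7]
gripper_width: 0.443
grasp_force: 60.6
```

arm_command(
  commands=[0,-0.031,0,0,0,1.8,0.42,0.001,-0.06,0,0,0,3.5,0.42,0.001,-0.086,0,0,0,4.9,0.42,0.001,-0.109,0,0,0,6.2,0.42,0.002,-0.127,0,0,0,7.2,0.42,0.002,-0.141,0,0,0,8,0.42,0.002,-0.15,0,0,0,8.5,0.42,0.002,-0.152,0,0,0,8.7,0.42],
)

```text
t: 13.65
eef_pos: [0.4402, 0.3605, 0.1992]
tool_rot: [0.0, 0.999, -0.043, -0.0]
contact_force: [-0.5, -0.1, -2.0]
gripper_width: 0.444
grasp_force: 60.6
```

arm_command(
  commands=[0,0,0,0,0,0,0.42,0,0,0,0,0,0,0.42,0,0,0,0,0,0,0.42],
)

```text
t: 13.95
eef_pos: [0.4411, 0.3587, 0.1998]
tool_rot: [0.0, 0.999, -0.044, 0.0]
contact_force: [-0.6, -0.8, -2.2]
gripper_width: 0.442
grasp_force: 60.6
```

```bash
python3 - <<'E'
from h import *
s=cam("scene");t=cam("top");plan([(440.4,360.7,200,-95),(440.4,360.7,108,-95),(440.4,360.7,105,-95)])
a=cv2.resize(s[0][60:310,290:500],None,fx=2,fy=2,interpolation=cv2.INTER_CUBIC)
b=cv2.resize(t[0][160:310,370:495],(375,500),interpolation=cv2.INTER_CUBIC)
cv2.imwrite("pics/j.png",np.hstack([a[:500],b])[:,:,::-1])
E
```

```text
now [441.  359.1 199.8] yaw -95.0 q7 -2.17 F [ 0.9  0.1 -2.2] t 14.1 w 0.445
0 [-0.0007, -0.0016, -0.0002] [-0.0, 0.0, -0.0]
0 [-0.0007, -0.0016, 0.0918] [-0.0, 0.0, -0.0]
0 [-0.0007, -0.0016, 0.0948] [-0.0, 0.0, -0.0]
```

View pics/j.png

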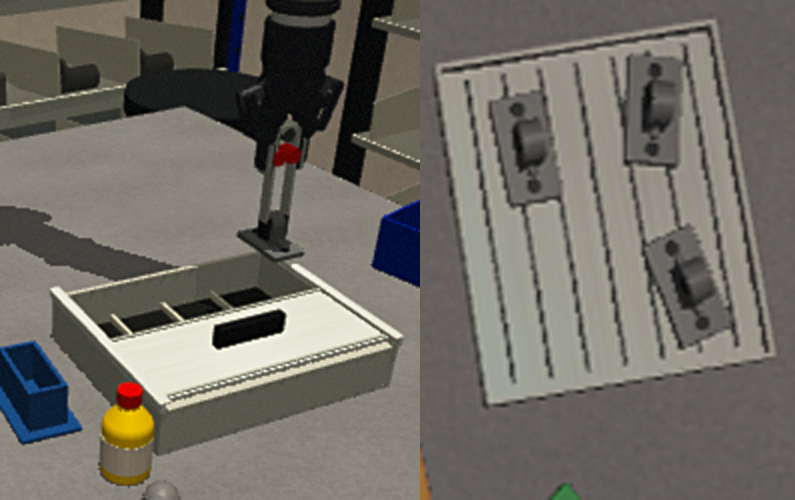

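arm_command(
  commands=[0,-0.001,0.015,0,0,0,0.42,0,-0.001,0.035,0,0,0,0.42,0,-0.001,0.055,0,0,0,0.42,0,-0.001,0.072,0,0,0,0.42,0,-0.001,0.085,0,0,0,0.42,0,-0.001,0.092,0,0,0,0.42,0,-0.001,0.094,0,0,0,0.42,0,-0.001,0.094,0,0,0,0.42],
)

```text
t: 14.85
eef_pos: [0.4411, 0.3607, 0.1058]
tool_rot: [-0.0, 0.999, -0.043, 0.0]
contact_force: [-0.5, 0.5, -2.0]
gripper_width: 0.445
grasp_force: 60.6
```

arm_command(
  commands=[0,0,0.001,0,0,0,0.42,0,0,0.001,0,0,0,0.42,0,0,0.001,0,0,0,0.42],
)

```text
t: 15.15
eef_pos: [0.4411, 0.3609, 0.1051]
tool_rot: [-0.0, 0.999, -0.043, 0.0]
contact_force: [0.9, 0.1, -1.4]
gripper_width: 0.443
grasp_force: 60.6
```

arm_command(
  commands=[0,0,0.001,0,0,0,0.42,0,0,0.001,0,0,0,0.42],
)

```text
t: 15.35
eef_pos: [0.4415, 0.3612, 0.1046]
tool_rot: [-0.001, 0.999, -0.043, 0.001]
contact_force: [-0.3, 0.3, 3.8]
gripper_width: 0.445
grasp_force: 61.8
```

arm_command(
  commands=[0,0,0,0,0,0,0.47,0,0,0,0,0,0,0.51,0,0,0,0,0,0,0.55,0,0,0,0,0,0,0.56,0,0,0,0,0,0,0.56],
)

```text
t: 15.85
eef_pos: [0.4408, 0.3606, 0.1036]
tool_rot: [0.0, 0.999, -0.043, -0.0]
contact_force: [-0.4, 0.5, -1.1]
gripper_width: 0.558
grasp_force: 8.6
```

arm_command(
  commands=[0,0,-0.01,0,0,0,0.56,0,0,-0.025,0,0,0,0.56,0,0,-0.045,0,0,0,0.56,0,0,-0.065,0,0,0,0.56,0,0,-0.082,0,0,0,0.56,0,0,-0.092,0,0,0,0.56,0,0,-0.095,0,0,0,0.56,0,0,-0.095,0,0,0,0.56],
)

```text
t: 16.65
eef_pos: [0.4409, 0.3608, 0.1991]
tool_rot: [-0.0, 0.999, -0.043, 0.0]
contact_force: [0.2, 1.5, -0.7]
gripper_width: 0.563
grasp_force: 8.7
```

```bash
cat > br.py <<'E'
from h import *
def brackets(t):
    "dark-grey brackets in the tray, top view: by mask of base; returns rect on z=12 mm"
    H,S,V=hsv(t);g=cv2.cvtColor(t[0],cv2.COLOR_RGB2GRAY)
    m=np.zeros_like(g);m[165:285,372:492]=(g[165:285,372:492]<92)&(S[165:285,372:492]<80)
    m=cv2.morphologyEx(m,cv2.MORPH_OPEN,np.ones((5,5),np.uint8))
    return m
E
python3 - <<'E'
from br import *
t=cam("top");cv2.imwrite("pics/_t.png",t[0][:,:,::-1])
g=cv2.cvtColor(t[0],cv2.COLOR_RGB2GRAY)
print("gray bracket rows",g[200,385:430].tolist());print(g[250,440:485].tolist())
for b in blobs(brackets(t),80): print(b.mean(0).round(1),cv2.contourArea(b),rect(t,b,.012))
A=(440.9,361.3,200,-95);B=(573.5,-204.6,200,-81)
plan(*carry(A,B,3))
E
```

```text
gray bracket rows [156, 160, 131, 66, 129, 160, 153, 154, 164, 133, 69, 112, 106, 105, 110, 93, 18, 15, 57, 91, 92, 95, 98, 101, 105, 106, 104, 106, 104, 123, 153, 146, 147, 146, 146, 145, 145, 148, 149, 125, 52, 101, 153, 148, 148]
[152, 152, 152, 152, 152, 158, 134, 46, 108, 167, 128, 60, 106, 106, 107, 94, 51, 36, 29, 29, 35, 44, 41, 44, 81, 107, 103, 99, 97, 98, 98, 128, 130, 84, 141, 152, 148, 148, 148, 150, 152, 126, 42, 103, 151]
[460.2 244. ] 130.0 (array([ 472.8, -333.5]), array([36.1, 30.5]), 8.3)
[447.7 193.9] 87.0 (array([ 596.3, -311.8]), array([26.6, 25.1]), 86.8)
now [440.5 360.6 198.5] yaw -95.0 q7 -2.17 F [-0.4  0.6 -2. ] t 16.7 w 0.56
0 [0.0039, 0.0101, -0.0015] [0.0, 0.0, -0.2]
0 [0.0137, 0.0402, -0.0015] [0.0, 0.0, -1.0]
0 [0.0286, 0.0856, -0.0015] [0.0, 0.0, -2.1]
0 [0.0472, 0.1425, -0.0015] [0.0, 0.0, -3.6]
1 [0.0171, 0.0658, 0.0] [0.0, 0.0, -1.6]
1 [0.0352, 0.1354, 0.0] [0.0, 0.0, -3.4]
1 [0.0533, 0.2051, 0.0] [0.0, 0.0, -5.1]
1 [0.0703, 0.2709, 0.0] [0.0, 0.0, -6.7]
2 [0.0081, 0.0593, 0.0] [0.0, 0.0, -1.4]
2 [0.0146, 0.1066, 0.0] [0.0, 0.0, -2.6]
2 [0.0189, 0.138, 0.0] [0.0, 0.0, -3.4]
2 [0.0205, 0.1493, 0.0] [0.0, 0.0, -3.6]
```

```bash
cat > br.py <<'E'
from h import *
def brackets(t,thr=124):
    g=cv2.cvtColor(t[0],cv2.COLOR_RGB2GRAY);m=np.zeros_like(g)
    m[172:276,378:482]=g[172:276,378:482]<thr
    m=cv2.morphologyEx(m,cv2.MORPH_OPEN,np.ones((4,4),np.uint8))
    for b in blobs(m,300):
        if cv2.contourArea(b)<1000: print("bracket px",b.mean(0).round(1),cv2.contourArea(b),rect(t,b,.012))
E
python3 - <<'E'
from br import *
t=cam("top");brackets(t);brackets(t,115)
E
```

```text
bracket px [459.7 247.2] 611.0 (array([ 467.6, -330.4]), array([85. , 50.9]), 26.0)
bracket px [382.9 248.5] 447.5 (array([ 472.4, -153.3]), array([141.9,  28.4]), -2.3)
bracket px [405.9 204.9] 583.5 (array([ 571.2, -207.8]), array([81.6, 48. ]), 8.3)
bracket px [447.8 194.2] 601.5 (array([ 597.4, -308.9]), array([82.8, 50.3]), -6.1)
bracket px [459.9 247.2] 592.5 (array([ 467.1, -330.7]), array([83.9, 50.9]), 26.0)
bracket px [382.9 249. ] 435.5 (array([ 471.2, -153.2]), array([139.5,  28.4]), -2.3)
bracket px [405.9 204.9] 576.5 (array([ 571.3, -208.8]), array([81. , 48.2]), 10.2)
bracket px [447.8 194.1] 565.0 (array([ 596.2, -308.2]), array([81.8, 48.3]), -3.5)
```

arm_command(
  commands=[0.001,0.003,-0.001,0,0,0,0.55,0.004,0.01,-0.001,0,0,-0.2,0.55,0.008,0.023,-0.001,0,0,-0.6,0.55,0.014,0.04,-0.001,0,0,-1,0.55,0.021,0.061,-0.001,0,0,-1.5,0.55,0.029,0.086,-0.001,0,0,-2.1,0.55,0.038,0.113,-0.001,0,0,-2.8,0.55,0.047,0.142,-0.001,0,0,-3.6,0.55],
)

```text
t: 17.55
eef_pos: [0.4755, 0.2128, 0.1996]
tool_rot: [0.0, 1.0, -0.012, -0.0]
contact_force: [0.0, 0.4, -1.9]
gripper_width: 0.553
grasp_force: 9.4
```

arm_command(
  commands=[0.008,0.033,0,0,0,-0.8,0.55,0.017,0.066,0,0,0,-1.6,0.55,0.026,0.1,0,0,0,-2.5,0.55,0.035,0.135,0,0,0,-3.4,0.55,0.044,0.17,0,0,0,-4.3,0.55,0.053,0.205,0,0,0,-5.1,0.55,0.062,0.239,0,0,0,-5.9,0.55,0.07,0.271,0,0,0,-6.7,0.55],
)

```text
t: 18.35
eef_pos: [0.5383, -0.0605, 0.1997]
tool_rot: [0.0, 0.999, 0.046, -0.0]
contact_force: [0.9, 0.8, -1.3]
gripper_width: 0.553
grasp_force: 9.4
```

arm_command(
  commands=[0.004,0.031,0,0,0,-0.7,0.55,0.008,0.059,0,0,0,-1.4,0.55,0.011,0.084,0,0,0,-2,0.55,0.015,0.107,0,0,0,-2.6,0.55,0.017,0.125,0,0,0,-3,0.55,0.019,0.138,0,0,0,-3.4,0.55,0.02,0.147,0,0,0,-3.6,0.55,0.0205,0.1493,0,0,0,-3.6,0.55],
)

```text
t: 19.15
eef_pos: [0.5728, -0.2055, 0.1997]
tool_rot: [0.0, 0.997, 0.077, -0.0]
contact_force: [-0.9, -0.1, -1.6]
gripper_width: 0.552
grasp_force: 9.4
```

arm_command(
  commands=[0,0,0,0,0,0,0.55,0,0,0,0,0,0,0.55,0,0,0,0,0,0,0.55],
)

```text
t: 19.45
eef_pos: [0.5733, -0.2032, 0.1997]
tool_rot: [-0.0, 0.997, 0.079, -0.0]
contact_force: [-0.5, -0.8, -1.1]
gripper_width: 0.553
grasp_force: 9.4
```

```bash
python3 - <<'E'
from h import *
# bracket A hole / base pixels in scene view: report the dark hole blobs near the expected base holes
s=cam("scene")
for n,c,a in(("A",(574,-205),9),("B",(601,-309.5),-6.5),("D",(470,-330),20.5)):
    a=np.radians(a);exp=[pix(s,((c[0]+k*29*np.cos(a))/1e3,(c[1]+k*29*np.sin(a))/1e3,.012)).round(1) for k in(1,-1)]
    g=cv2.cvtColor(s[0],cv2.COLOR_RGB2GRAY);out=[]
    for e in exp:
        x,y=e.round().astype(int);w=g[y-6:y+7,x-6:x+7].astype(float);k=np.clip(np.percentile(w,30)-w,0,None);yy,xx=np.mgrid[-6:7,-6:7]
        out.append((e,((xx*k).sum()/k.sum()).round(1),((yy*k).sum()/k.sum()).round(1)))
    print(n,out)
plan([(573.5,-205,200,-81),(573.5,-205,103,-81)])
E
```

```text
A [(array([240.8, 329.1]), np.float64(0.1), np.float64(0.2)), (array([224.4, 312.2]), np.float64(2.3), np.float64(1.6))]
B [(array([184.1, 363. ]), np.float64(0.4), np.float64(-0.2)), (array([177.7, 339.8]), np.float64(0.5), np.float64(4.2))]
D [(array([158.5, 317. ]), np.float64(0.3), np.float64(-0.2)), (array([140.4, 303.9]), np.float64(3.5), np.float64(-0.1))]
now [ 573.3 -203.3  199.7] yaw -81.0 q7 -0.85 F [-0.   0.3 -0.6] t 19.5 w 0.553
0 [-0.0, 0.0017, -0.0003] [-0.0, -0.0, 0.0]
0 [-0.0, 0.0017, 0.0967] [-0.0, -0.0, 0.0]
```

arm_command(
  commands=[0,0.002,0.015,0,0,0,0.55,0,0.002,0.035,0,0,0,0.55,0,0.002,0.057,0,0,0,0.55,0,0.002,0.076,0,0,0,0.55,0,0.002,0.09,0,0,0,0.55,0,0.002,0.0965,0,0,0,0.55,0,0.002,0.0965,0,0,0,0.55,0,0.002,0.0965,0,0,0,0.55],
)

```text
t: 20.3
eef_pos: [0.5739, -0.2065, 0.1037]
tool_rot: [0.0, 0.997, 0.078, 0.0]
contact_force: [-0.1, 0.1, -0.3]
gripper_width: 0.549
grasp_force: 9.4
```

arm_command(
  commands=[0,0,0,0,0,0,0.52,0,0,0,0,0,0,0.5,0,0,0,0,0,0,0.48,0,0,0,0,0,0,0.46,0,0,0,0,0,0,0.42,0,0,0,0,0,0,0.42,0,0,0,0,0,0,0.42],
)

```text
t: 21.0
eef_pos: [0.5738, -0.2063, 0.1036]
tool_rot: [0.0, 0.997, 0.078, 0.0]
contact_force: [-0.5, 0.4, 2.5]
gripper_width: 0.449
grasp_force: 60.0
```

```bash
python3 - <<'E'
from h import *
a=(573.5,-205,200,-81);b=(433.8,286,200,-95)
plan([a],*carry(a,b,3))
E
```

```text
now [ 573.8 -206.3  103.6] yaw -81.1 q7 -0.77 F [-0.5  0.4  2.5] t 21.0 w 0.449
0 [-0.0, -0.0013, -0.0964] [0.0, -0.0, -0.1]
1 [-0.0012, -0.01, 0.0] [0.0, 0.0, 0.3]
1 [-0.0045, -0.0375, 0.0] [0.0, 0.0, 1.0]
1 [-0.0096, -0.0792, 0.0] [0.0, 0.0, 2.2]
1 [-0.0159, -0.1314, 0.0] [0.0, 0.0, 3.6]
2 [-0.0109, -0.0587, 0.0] [0.0, 0.0, 1.6]
2 [-0.0224, -0.1208, 0.0] [0.0, 0.0, 3.4]
2 [-0.034, -0.183, 0.0] [0.0, 0.0, 5.1]
2 [-0.0448, -0.2417, 0.0] [0.0, 0.0, 6.7]
3 [-0.0156, -0.0502, 0.0] [0.0, 0.0, 1.4]
3 [-0.028, -0.0903, 0.0] [0.0, 0.0, 2.6]
3 [-0.0363, -0.1168, 0.0] [0.0, 0.0, 3.4]
3 [-0.0393, -0.1264, 0.0] [0.0, 0.0, 3.6]
```

arm_command(
  commands=[0,0,-0.008,0,0,0,0.42,0,0,-0.02,0,0,0,0.42,0,0,-0.037,0,0,0,0.42,0,-0.001,-0.055,0,0,0,0.42,0,-0.001,-0.073,0,0,0,0.42,0,-0.001,-0.088,0,0,0,0.42,0,-0.001,-0.096,0,0,0,0.42,0,-0.001,-0.0965,0,0,0,0.42],
)

```text
t: 21.8
eef_pos: [0.5739, -0.2055, 0.201]
tool_rot: [0.0, 0.997, 0.078, 0.001]
contact_force: [0.1, 0.6, -2.0]
gripper_width: 0.445
grasp_force: 60.6
```

arm_command(
  commands=[0,-0.003,0,0,0,0.1,0.42,-0.001,-0.01,0,0,0,0.3,0.42,-0.003,-0.022,0,0,0,0.6,0.42,-0.005,-0.037,0,0,0,1,0.42,-0.007,-0.057,0,0,0,1.6,0.42,-0.01,-0.079,0,0,0,2.2,0.42,-0.013,-0.104,0,0,0,2.9,0.42,-0.016,-0.131,0,0,0,3.6,0.42],
)

```text
t: 22.6
eef_pos: [0.5361, -0.0767, 0.1992]
tool_rot: [-0.0, 0.999, 0.046, -0.001]
contact_force: [0.3, 1.0, -2.5]
gripper_width: 0.443
grasp_force: 60.5
```

arm_command(
  commands=[-0.005,-0.029,0,0,0,0.8,0.42,-0.011,-0.059,0,0,0,1.6,0.42,-0.016,-0.09,0,0,0,2.5,0.42,-0.022,-0.121,0,0,0,3.4,0.42,-0.028,-0.152,0,0,0,4.2,0.42,-0.034,-0.183,0,0,0,5.1,0.42,-0.039,-0.212,0,0,0,5.9,0.42,-0.045,-0.242,0,0,0,6.7,0.42],
)

```text
t: 23.4
eef_pos: [0.4684, 0.1602, 0.1994]
tool_rot: [0.0, 1.0, -0.012, -0.0]
contact_force: [0.8, -0.5, -2.7]
gripper_width: 0.443
grasp_force: 60.5
```

arm_command(
  commands=[-0.008,-0.026,0,0,0,0.7,0.42,-0.016,-0.05,0,0,0,1.4,0.42,-0.022,-0.071,0,0,0,2,0.42,-0.028,-0.09,0,0,0,2.6,0.42,-0.033,-0.105,0,0,0,3,0.42,-0.036,-0.117,0,0,0,3.4,0.42,-0.038,-0.124,0,0,0,3.6,0.42,-0.039,-0.126,0,0,0,3.6,0.42],
)

```text
t: 24.2
eef_pos: [0.4335, 0.2861, 0.1995]
tool_rot: [0.0, 0.999, -0.043, -0.0]
contact_force: [1.1, -0.6, -3.2]
gripper_width: 0.441
grasp_force: 60.5
```

arm_command(
  commands=[0,0,0,0,0,0,0.42,0,0,0,0,0,0,0.42,0,0,0,0,0,0,0.42],
)

```text
t: 24.5
eef_pos: [0.4342, 0.2846, 0.1997]
tool_rot: [0.0, 0.999, -0.044, 0.0]
contact_force: [0.4, 0.9, -1.0]
gripper_width: 0.446
grasp_force: 60.5
```

```bash
python3 - <<'E'
from h import *
plan([(433.8,286,200,-95),(433.8,286,105.5,-95)])
E
```

```text
now [434.2 284.6 199.7] yaw -95.1 q7 -2.11 F [ 0.4  0.9 -1. ] t 24.5 w 0.446
0 [-0.0005, -0.0014, -0.0003] [0.0, -0.0, -0.1]
0 [-0.0005, -0.0014, 0.0942] [0.0, -0.0, -0.1]
```

arm_command(
  commands=[0,-0.001,0.015,0,0,0,0.42,0,-0.001,0.035,0,0,0,0.42,0,-0.001,0.055,0,0,0,0.42,0,-0.001,0.072,0,0,0,0.42,0,-0.001,0.085,0,0,0,0.42,0,-0.001,0.092,0,0,0,0.42,0,-0.001,0.094,0,0,0,0.42,0,-0.001,0.0945,0,0,0,0.42],
)

```text
t: 25.3
eef_pos: [0.4345, 0.2864, 0.1056]
tool_rot: [-0.0, 0.999, -0.044, 0.0]
contact_force: [-0.5, 0.4, -2.0]
gripper_width: 0.443
grasp_force: 60.7
```

arm_command(
  commands=[0,0,0.0005,0,0,0,0.42,0,0,0.001,0,0,0,0.42],
)

```text
t: 25.5
eef_pos: [0.4348, 0.2867, 0.1053]
tool_rot: [-0.001, 0.999, -0.043, 0.001]
contact_force: [-0.2, -1.3, 7.0]
gripper_width: 0.447
grasp_force: 61.8
```

arm_command(
  commands=[0,0,0,0,0,0,0.47,0,0,0,0,0,0,0.51,0,0,0,0,0,0,0.55,0,0,0,0,0,0,0.56,0,0,0,0,0,0,0.56],
)

```text
t: 26.0
eef_pos: [0.434, 0.2864, 0.1042]
tool_rot: [0.0, 0.999, -0.043, 0.0]
contact_force: [0.1, -0.3, -0.9]
gripper_width: 0.561
grasp_force: 8.6
```

arm_command(
  commands=[0,0,-0.01,0,0,0,0.56,0,0,-0.025,0,0,0,0.56,0,0,-0.045,0,0,0,0.56,0,0,-0.065,0,0,0,0.56,0,0,-0.082,0,0,0,0.56,0,0,-0.092,0,0,0,0.56,0,0,-0.095,0,0,0,0.56,0,0,-0.095,0,0,0,0.56],
)

```text
t: 26.8
eef_pos: [0.4339, 0.2865, 0.1994]
tool_rot: [-0.0, 0.999, -0.043, 0.0]
contact_force: [0.1, 0.5, -1.9]
gripper_width: 0.565
grasp_force: 8.7
```

```bash
cat >> br.py <<'E'
def holes(L):
    s=cam("scene");g=cv2.cvtColor(s[0],cv2.COLOR_RGB2GRAY)
    for n,c,a in L:
        a=np.radians(a);e=pix(s,((c[0]+29*np.cos(a))/1e3,(c[1]+29*np.sin(a))/1e3,.012));x,y=e.round().astype(int)
        w=g[y-6:y+7,x-6:x+7].astype(float);k=np.clip(np.percentile(w,30)-w,0,None);yy,xx=np.mgrid[-6:7,-6:7]
        print(n,"hole off px",((xx*k).sum()/k.sum()).round(1),((yy*k).sum()/k.sum()).round(1))
LB=("B",(601,-309.5),-6.5);LD=("D",(470,-330),20.5)
E
python3 - <<'E'
from br import *
t=cam("top");brackets(t);holes([LB,LD])
A=(434.4,286.5,200,-95);B=(600.8,-309.5,200,-96.5)
plan(*carry(A,B,3))
E
```

```text
bracket px [459.7 247.2] 611.0 (array([ 467.6, -330.4]), array([85. , 50.9]), 26.0)
bracket px [382.9 248.5] 447.5 (array([ 472.4, -153.3]), array([141.9,  28.4]), -2.3)
bracket px [447.7 194. ] 604.0 (array([ 597.5, -308.9]), array([83. , 50.3]), -6.1)
B hole off px 0.4 -0.2
D hole off px 0.1 0.3
now [433.5 286.1 198.6] yaw -95.0 q7 -2.11 F [-0.  -0.3 -1.3] t 26.9 w 0.559
0 [0.0051, 0.011, -0.0014] [0.1, 0.0, 0.1]
0 [0.0169, 0.0425, -0.0014] [0.1, 0.0, 0.1]
0 [0.0348, 0.0901, -0.0014] [0.1, 0.0, 0.3]
0 [0.0572, 0.1498, -0.0013] [0.1, 0.0, 0.4]
1 [0.0259, 0.0675, 0.0] [0.0, 0.0, 0.2]
1 [0.0534, 0.1391, 0.0] [0.0, 0.0, 0.4]
1 [0.0808, 0.2106, 0.0] [0.0, 0.0, 0.5]
1 [0.1067, 0.2782, 0.0] [0.0, 0.0, 0.7]
2 [0.0236, 0.0592, 0.0] [0.0, 0.0, 0.2]
2 [0.0424, 0.1065, 0.0] [0.0, 0.0, 0.3]
2 [0.0548, 0.1377, 0.0] [0.0, 0.0, 0.4]
2 [0.0593, 0.149, 0.0] [0.0, 0.0, 0.4]
```

arm_command(
  commands=[0.001,0.003,-0.001,0,0,0,0.55,0.005,0.011,-0.001,0,0,0,0.55,0.01,0.025,-0.001,0,0,0,0.55,0.017,0.042,-0.001,0,0,0.1,0.55,0.025,0.065,-0.001,0,0,0.2,0.55,0.035,0.09,-0.001,0,0,0.3,0.55,0.046,0.119,-0.001,0,0,0.3,0.55,0.057,0.15,-0.001,0,0,0.4,0.55],
)

```text
t: 27.7
eef_pos: [0.478, 0.1296, 0.2002]
tool_rot: [0.0, 0.999, -0.047, 0.0]
contact_force: [0.3, 0.5, -0.8]
gripper_width: 0.548
grasp_force: 9.4
```

arm_command(
  commands=[0.013,0.034,0,0,0,0.1,0.55,0.026,0.068,0,0,0,0.2,0.55,0.039,0.103,0,0,0,0.3,0.55,0.053,0.139,0,0,0,0.4,0.55,0.067,0.175,0,0,0,0.5,0.55,0.081,0.211,0,0,0,0.5,0.55,0.094,0.245,0,0,0,0.6,0.55,0.107,0.278,0,0,0,0.7,0.55],
)

```text
t: 28.5
eef_pos: [0.5576, -0.158, 0.2001]
tool_rot: [0.0, 0.999, -0.054, -0.0]
contact_force: [0.6, 0.7, -0.8]
gripper_width: 0.548
grasp_force: 9.4
```

arm_command(
  commands=[0.012,0.031,0,0,0,0.1,0.55,0.024,0.059,0,0,0,0.2,0.55,0.034,0.084,0,0,0,0.2,0.55,0.042,0.107,0,0,0,0.3,0.55,0.05,0.124,0,0,0,0.3,0.55,0.055,0.138,0,0,0,0.4,0.55,0.058,0.147,0,0,0,0.4,0.55,0.059,0.149,0,0,0,0.4,0.55],
)

```text
t: 29.3
eef_pos: [0.6005, -0.3108, 0.2001]
tool_rot: [0.0, 0.998, -0.057, -0.0]
contact_force: [0.2, -0.2, -1.7]
gripper_width: 0.551
grasp_force: 9.4
```

arm_command(
  commands=[0,0,0,0,0,0,0.55,0,0,0,0,0,0,0.55,0,0,0,0,0,0,0.55],
)

```text
t: 29.6
eef_pos: [0.6014, -0.3081, 0.2002]
tool_rot: [-0.0, 0.998, -0.056, 0.0]
contact_force: [-0.2, 0.7, -0.4]
gripper_width: 0.551
grasp_force: 9.4
```

```bash
python3 - <<'E'
from br import *
holes([LB,LD])
plan([(600.8,-309.5,200,-96.5),(600.8,-309.5,103,-96.5)])
E
```

```text
B hole off px 0.4 -0.3
D hole off px -1.3 -1.7
now [ 601.4 -308.2  200.3] yaw -96.4 q7 -0.93 F [-0.8 -0.5 -1.3] t 29.6 w 0.549
0 [-0.0005, 0.0013, 0.0003] [-0.0, -0.0, 0.1]
0 [-0.0005, 0.0014, 0.0973] [-0.0, -0.0, 0.1]
```

arm_command(
  commands=[0,0.001,0.015,0,0,0,0.55,0,0.001,0.035,0,0,0,0.55,0,0.001,0.057,0,0,0,0.55,0,0.001,0.076,0,0,0,0.55,0,0.001,0.09,0,0,0,0.55,0,0.001,0.097,0,0,0,0.55,0,0.001,0.097,0,0,0,0.55,0,0.001,0.097,0,0,0,0.55],
)

```text
t: 30.45
eef_pos: [0.6015, -0.3106, 0.1038]
tool_rot: [0.0, 0.998, -0.056, 0.0]
contact_force: [0.4, 0.1, -0.2]
gripper_width: 0.552
grasp_force: 9.4
```

arm_command(
  commands=[0,0,0,0,0,0,0.52,0,0,0,0,0,0,0.5,0,0,0,0,0,0,0.48,0,0,0,0,0,0,0.46,0,0,0,0,0,0,0.42,0,0,0,0,0,0,0.42,0,0,0,0,0,0,0.42],
)

```text
t: 31.15
eef_pos: [0.6014, -0.3104, 0.1036]
tool_rot: [0.0, 0.998, -0.056, 0.0]
contact_force: [0.7, 0.1, 1.2]
gripper_width: 0.446
grasp_force: 60.0
```

```bash
python3 - <<'E'
from h import *
a=(600.8,-309.5,200,-96.5);b=(427.4,212.2,200,-95)
plan([a],*carry(a,b,3))
E
```

```text
now [ 601.4 -310.4  103.6] yaw -96.5 q7 -0.87 F [0.7 0.1 1.2] t 31.1 w 0.446
0 [-0.0006, -0.0008, -0.0964] [0.0, -0.0, 0.0]
1 [-0.0046, -0.0098, 0.0] [0.0, 0.0, -0.0]
1 [-0.0171, -0.0369, 0.0] [0.0, 0.0, -0.1]
1 [-0.0361, -0.0779, 0.0] [0.0, 0.0, -0.2]
1 [-0.06, -0.1293, 0.0] [0.0, 0.0, -0.4]
2 [-0.0266, -0.0585, 0.0] [0.0, 0.0, -0.2]
2 [-0.0549, -0.1204, 0.0] [0.0, 0.0, -0.4]
2 [-0.0831, -0.1824, 0.0] [0.0, 0.0, -0.5]
2 [-0.1098, -0.2409, 0.0] [0.0, 0.0, -0.7]
3 [-0.0228, -0.0518, 0.0] [0.0, 0.0, -0.2]
3 [-0.041, -0.0932, 0.0] [0.0, 0.0, -0.3]
3 [-0.0531, -0.1205, 0.0] [0.0, 0.0, -0.4]
3 [-0.0575, -0.1304, 0.0] [0.0, 0.0, -0.4]
```

arm_command(
  commands=[0,0,-0.008,0,0,0,0.42,0,0,-0.02,0,0,0,0.42,0,0,-0.037,0,0,0,0.42,0,-0.001,-0.055,0,0,0,0.42,0,-0.001,-0.073,0,0,0,0.42,0,-0.001,-0.088,0,0,0,0.42,0,-0.001,-0.096,0,0,0,0.42,0,-0.001,-0.0965,0,0,0,0.42],
)

```text
t: 31.95
eef_pos: [0.6018, -0.3096, 0.2015]
tool_rot: [0.0, 0.998, -0.056, 0.001]
contact_force: [-0.8, 0.0, -2.7]
gripper_width: 0.443
grasp_force: 60.5
```

arm_command(
  commands=[-0.001,-0.003,0,0,0,0,0.42,-0.005,-0.01,0,0,0,0,0.42,-0.01,-0.022,0,0,0,0,0.42,-0.017,-0.037,0,0,0,-0.1,0.42,-0.026,-0.056,0,0,0,-0.1,0.42,-0.036,-0.078,0,0,0,-0.2,0.42,-0.048,-0.103,0,0,0,-0.3,0.42,-0.06,-0.129,0,0,0,-0.4,0.42],
)

```text
t: 32.75
eef_pos: [0.555, -0.1722, 0.1991]
tool_rot: [-0.0, 0.999, -0.053, -0.001]
contact_force: [0.1, -0.3, -1.8]
gripper_width: 0.447
grasp_force: 60.4
```

arm_command(
  commands=[-0.013,-0.029,0,0,0,-0.1,0.42,-0.027,-0.058,0,0,0,-0.2,0.42,-0.041,-0.089,0,0,0,-0.3,0.42,-0.055,-0.12,0,0,0,-0.4,0.42,-0.069,-0.151,0,0,0,-0.5,0.42,-0.083,-0.182,0,0,0,-0.5,0.42,-0.096,-0.211,0,0,0,-0.6,0.42,-0.11,-0.241,0,0,0,-0.7,0.42],
)

```text
t: 33.55
eef_pos: [0.4706, 0.0788, 0.1994]
tool_rot: [-0.0, 0.999, -0.046, -0.0]
contact_force: [0.7, -0.0, -2.8]
gripper_width: 0.443
grasp_force: 60.5
```

arm_command(
  commands=[-0.011,-0.026,0,0,0,-0.1,0.42,-0.023,-0.052,0,0,0,-0.2,0.42,-0.032,-0.073,0,0,0,-0.2,0.42,-0.041,-0.093,0,0,0,-0.3,0.42,-0.048,-0.108,0,0,0,-0.4,0.42,-0.053,-0.12,0,0,0,-0.4,0.42,-0.056,-0.128,0,0,0,-0.4,0.42,-0.0575,-0.13,0,0,0,-0.4,0.42],
)

```text
t: 34.35
eef_pos: [0.4267, 0.2126, 0.1996]
tool_rot: [0.0, 0.999, -0.043, -0.0]
contact_force: [0.2, -0.2, -1.9]
gripper_width: 0.443
grasp_force: 60.5
```

arm_command(
  commands=[0,0,0,0,0,0,0.42,0,0,0,0,0,0,0.42,0,0,0,0,0,0,0.42],
)

```text
t: 34.65
eef_pos: [0.4274, 0.2111, 0.1997]
tool_rot: [0.0, 0.999, -0.044, 0.0]
contact_force: [0.4, 0.0, -2.6]
gripper_width: 0.444
grasp_force: 60.5
```

```bash
python3 - <<'E'
from br import *
brackets(cam("top"));holes([LD])
plan([(427.4,212.2,200,-95),(427.4,212.2,105.5,-95)])
E
```

```text
bracket px [459.8 247. ] 615.5 (array([ 467.6, -330.5]), array([84.6, 51.5]), 25.2)
bracket px [382.9 248.5] 447.5 (array([ 472.4, -153.3]), array([141.9,  28.4]), -2.3)
D hole off px 0.1 0.3
now [427.4 211.2 199.7] yaw -95.0 q7 -2.04 F [ 0.1 -0.5 -2.5] t 34.8 w 0.445
0 [-0.0001, -0.001, -0.0003] [0.0, -0.0, -0.0]
0 [-0.0001, -0.001, 0.0942] [0.0, -0.0, -0.0]
```

D has not moved; the shift seen earlier was only the arm's shadow. Placing B in bay 2.

arm_command(
  commands=[0,-0.001,0.015,0,0,0,0.42,0,-0.001,0.035,0,0,0,0.42,0,-0.001,0.055,0,0,0,0.42,0,-0.001,0.072,0,0,0,0.42,0,-0.001,0.085,0,0,0,0.42,0,-0.001,0.092,0,0,0,0.42,0,-0.001,0.094,0,0,0,0.42,0,-0.001,0.0945,0,0,0,0.42],
)

```text
t: 35.55
eef_pos: [0.4277, 0.2128, 0.1055]
tool_rot: [-0.0, 0.999, -0.043, 0.0]
contact_force: [0.2, -1.3, -1.7]
gripper_width: 0.44
grasp_force: 60.6
```

arm_command(
  commands=[0,0,0.0005,0,0,0,0.42,0,0,0.001,0,0,0,0.42],
)

```text
t: 35.75
eef_pos: [0.4281, 0.2131, 0.1052]
tool_rot: [-0.001, 0.999, -0.043, 0.001]
contact_force: [-0.6, -0.5, 7.3]
gripper_width: 0.444
grasp_force: 61.8
```

arm_command(
  commands=[0,0,0,0,0,0,0.47,0,0,0,0,0,0,0.51,0,0,0,0,0,0,0.55,0,0,0,0,0,0,0.56,0,0,0,0,0,0,0.56],
)

```text
t: 36.25
eef_pos: [0.4272, 0.2128, 0.1042]
tool_rot: [0.0, 0.999, -0.043, -0.0]
contact_force: [0.2, -0.3, -0.6]
gripper_width: 0.56
grasp_force: 8.6
```

arm_command(
  commands=[0,0,-0.01,0,0,0,0.56,0,0,-0.025,0,0,0,0.56,0,0,-0.045,0,0,0,0.56,0,0,-0.065,0,0,0,0.56,0,0,-0.082,0,0,0,0.56,0,0,-0.092,0,0,0,0.56,0,0,-0.095,0,0,0,0.56,0,0,-0.095,0,0,0,0.56],
)

```text
t: 37.05
eef_pos: [0.4272, 0.213, 0.1994]
tool_rot: [-0.0, 0.999, -0.043, 0.0]
contact_force: [0.1, -0.0, -1.8]
gripper_width: 0.56
grasp_force: 8.7
```

```bash
python3 - <<'E'
from br import *
holes([LD])
A=(427.5,212.2,200,-95);B=(470,-330,200,-69.5)
plan(*carry(A,B,3))
E
```

```text
D hole off px 0.1 0.3
now [426.9 212.8 198.9] yaw -95.0 q7 -2.03 F [-0.3  0.3 -0.7] t 37.1 w 0.559
0 [0.0024, 0.0111, -0.0011] [0.0, 0.0, -0.5]
0 [0.0072, 0.0402, -0.0011] [0.0, 0.0, -1.9]
0 [0.0145, 0.0843, -0.0011] [0.0, 0.0, -3.9]
0 [0.0237, 0.1396, -0.0011] [0.0, 0.0, -6.6]
1 [0.0032, 0.0635, 0.0] [0.0, 0.0, -3.0]
1 [0.0066, 0.1308, 0.0] [0.0, 0.0, -6.1]
1 [0.0099, 0.198, 0.0] [0.0, 0.0, -9.3]
1 [0.0131, 0.2615, 0.0] [0.0, 0.0, -12.3]
2 [-0.0092, 0.0553, 0.0] [0.0, 0.0, -2.6]
2 [-0.0165, 0.0994, 0.0] [0.0, 0.0, -4.7]
2 [-0.0213, 0.1285, 0.0] [0.0, 0.0, -6.1]
2 [-0.023, 0.1391, 0.0] [0.0, 0.0, -6.6]
```

arm_command(
  commands=[0.001,0.003,-0.001,0,0,-0.1,0.55,0.002,0.011,-0.001,0,0,-0.5,0.55,0.004,0.024,-0.001,0,0,-1.1,0.55,0.007,0.04,-0.001,0,0,-1.9,0.55,0.011,0.061,-0.001,0,0,-2.8,0.55,0.0145,0.084,-0.001,0,0,-3.9,0.55,0.019,0.111,-0.001,0,0,-5.2,0.55,0.024,0.14,-0.001,0,0,-6.6,0.55],
)

```text
t: 37.9
eef_pos: [0.4386, 0.0692, 0.2]
tool_rot: [0.0, 1.0, 0.015, -0.0]
contact_force: [1.0, -1.0, -1.5]
gripper_width: 0.552
grasp_force: 9.4
```

arm_command(
  commands=[0.002,0.032,0,0,0,-1.5,0.55,0.003,0.064,0,0,0,-3,0.55,0.005,0.097,0,0,0,-4.5,0.55,0.007,0.131,0,0,0,-6.1,0.55,0.008,0.165,0,0,0,-7.7,0.55,0.01,0.198,0,0,0,-9.3,0.55,0.012,0.23,0,0,0,-10.8,0.55,0.013,0.261,0,0,0,-12.3,0.55],
)

```text
t: 38.7
eef_pos: [0.4584, -0.1917, 0.2]
tool_rot: [0.0, 0.993, 0.121, -0.0]
contact_force: [1.1, -0.7, -0.2]
gripper_width: 0.553
grasp_force: 9.4
```

arm_command(
  commands=[-0.005,0.029,0,0,0,-1.3,0.55,-0.009,0.055,0,0,0,-2.6,0.55,-0.013,0.079,0,0,0,-3.7,0.55,-0.0165,0.099,0,0,0,-4.7,0.55,-0.019,0.116,0,0,0,-5.5,0.55,-0.021,0.128,0,0,0,-6.1,0.55,-0.0225,0.136,0,0,0,-6.5,0.55,-0.023,0.139,0,0,0,-6.6,0.55],
)

```text
t: 39.5
eef_pos: [0.4696, -0.331, 0.2001]
tool_rot: [0.0, 0.984, 0.177, -0.0]
contact_force: [-0.6, 0.4, -1.3]
gripper_width: 0.553
grasp_force: 9.4
```

arm_command(
  commands=[0,0,0,0,0,0,0.55,0,0,0,0,0,0,0.55,0,0,0,0,0,0,0.55],
)

```text
t: 39.8
eef_pos: [0.4707, -0.3289, 0.2002]
tool_rot: [-0.0, 0.984, 0.179, 0.0]
contact_force: [0.0, 0.8, -0.4]
gripper_width: 0.549
grasp_force: 9.4
```

```bash
python3 - <<'E'
from br import *
holes([LD])
plan([(470,-330,200,-69.5),(470,-330,103,-69.5)])
t=cam("top");s=cam("scene")
a=cv2.resize(t[0][170:310,130:300],None,fx=2.3,fy=2.3,interpolation=cv2.INTER_CUBIC)
b=cv2.resize(s[0][200:360,100:300],(402,322),interpolation=cv2.INTER_CUBIC)
cv2.imwrite("pics/k.png",np.hstack([a[:322],b])[:,:,::-1])
E
```

```text
D hole off px 0.1 0.0
now [ 470.8 -329.   200.2] yaw -69.4 q7 -0.36 F [-0.4 -0.1 -0.4] t 39.9 w 0.552
0 [-0.0011, 0.0007, 0.0002] [-0.0, -0.0, 0.1]
0 [-0.0011, 0.0007, 0.0972] [-0.0, -0.0, 0.1]
```

View pics/k.png

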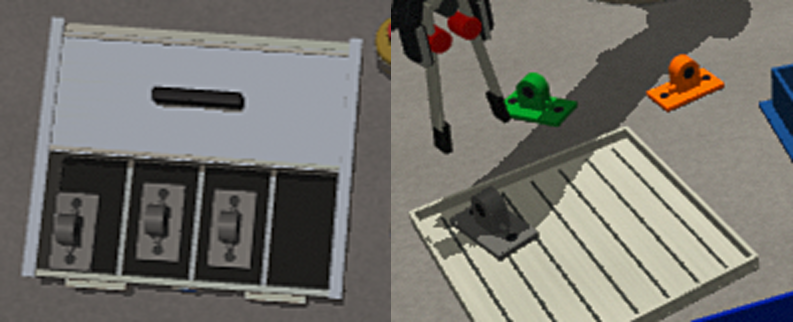

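arm_command(
  commands=[-0.001,0.001,0.015,0,0,0,0.55,-0.001,0.001,0.035,0,0,0,0.55,-0.001,0.001,0.057,0,0,0,0.55,-0.001,0.001,0.076,0,0,0,0.55,-0.001,0.001,0.09,0,0,0,0.55,-0.001,0.001,0.097,0,0,0,0.55,-0.001,0.001,0.097,0,0,0,0.55,-0.001,0.001,0.097,0,0,0,0.55],
)

```text
t: 40.75
eef_pos: [0.4702, -0.3314, 0.1036]
tool_rot: [0.0, 0.984, 0.178, 0.0]
contact_force: [0.2, 0.1, -1.6]
gripper_width: 0.553
grasp_force: 9.3
```

arm_command(
  commands=[0,0,0,0,0,0,0.52,0,0,0,0,0,0,0.5,0,0,0,0,0,0,0.48,0,0,0,0,0,0,0.46,0,0,0,0,0,0,0.42,0,0,0,0,0,0,0.42,0,0,0,0,0,0,0.42],
)

```text
t: 41.45
eef_pos: [0.4701, -0.3308, 0.1035]
tool_rot: [-0.0, 0.984, 0.178, 0.0]
contact_force: [-0.1, 2.7, 3.9]
gripper_width: 0.445
grasp_force: 60.0
```

```bash
python3 - <<'E'
from h import *
a=(470,-330,200,-69.5);b=(426,139,200,-95)
plan([a],*carry(a,b,3))
E
```

```text
now [ 470.1 -330.8  103.5] yaw -69.5 q7 -0.26 F [-0.1  2.7  3.9] t 41.5 w 0.445
0 [0.0002, -0.0008, -0.0965] [-0.0, -0.0, 0.0]
1 [0.0024, -0.0089, 0.0] [0.0, 0.0, 0.5]
1 [0.0091, -0.0337, 0.0] [0.0, 0.0, 1.9]
1 [0.0192, -0.071, 0.0] [0.0, 0.0, 4.0]
1 [0.0319, -0.1179, 0.0] [0.0, 0.0, 6.6]
2 [0.0082, -0.0545, 0.0] [0.0, 0.0, 3.0]
2 [0.0168, -0.1121, 0.0] [0.0, 0.0, 6.1]
2 [0.0255, -0.1698, 0.0] [0.0, 0.0, 9.3]
2 [0.0336, -0.2243, 0.0] [0.0, 0.0, 12.3]
3 [-0.0032, -0.0484, 0.0] [0.0, 0.0, 2.6]
3 [-0.0057, -0.087, 0.0] [0.0, 0.0, 4.7]
3 [-0.0074, -0.1126, 0.0] [0.0, 0.0, 6.1]
3 [-0.008, -0.1219, 0.0] [0.0, 0.0, 6.6]
```

arm_command(
  commands=[0,0,-0.008,0,0,0,0.42,0,0,-0.02,0,0,0,0.42,0,0,-0.037,0,0,0,0.42,0,-0.001,-0.055,0,0,0,0.42,0,-0.001,-0.073,0,0,0,0.42,0,-0.001,-0.088,0,0,0,0.42,0,-0.001,-0.096,0,0,0,0.42,0,-0.001,-0.0965,0,0,0,0.42],
)

```text
t: 42.25
eef_pos: [0.4702, -0.3305, 0.201]
tool_rot: [0.001, 0.984, 0.178, 0.001]
contact_force: [-0.1, -0.8, -1.0]
gripper_width: 0.438
grasp_force: 60.5
```

arm_command(
  commands=[0.001,-0.002,0,0,0,0.1,0.42,0.002,-0.009,0,0,0,0.5,0.42,0.005,-0.02,0,0,0,1.1,0.42,0.009,-0.034,0,0,0,1.9,0.42,0.014,-0.051,0,0,0,2.9,0.42,0.019,-0.071,0,0,0,4,0.42,0.025,-0.094,0,0,0,5.2,0.42,0.032,-0.118,0,0,0,6.6,0.42],
)

```text
t: 43.05
eef_pos: [0.4573, -0.207, 0.199]
tool_rot: [-0.0, 0.993, 0.12, -0.001]
contact_force: [1.0, -0.2, -2.6]
gripper_width: 0.445
grasp_force: 60.5
```

arm_command(
  commands=[0.004,-0.027,0,0,0,1.5,0.42,0.008,-0.054,0,0,0,3,0.42,0.012,-0.083,0,0,0,4.5,0.42,0.017,-0.112,0,0,0,6.1,0.42,0.021,-0.141,0,0,0,7.7,0.42,0.0255,-0.17,0,0,0,9.3,0.42,0.03,-0.197,0,0,0,10.8,0.42,0.034,-0.224,0,0,0,12.3,0.42],
)

```text
t: 43.85
eef_pos: [0.4362, 0.0187, 0.1992]
tool_rot: [0.0, 1.0, 0.014, -0.001]
contact_force: [0.4, -0.5, -2.3]
gripper_width: 0.449
grasp_force: 60.5
```

arm_command(
  commands=[-0.002,-0.025,0,0,0,1.3,0.42,-0.003,-0.048,0,0,0,2.6,0.42,-0.004,-0.069,0,0,0,3.7,0.42,-0.006,-0.087,0,0,0,4.7,0.42,-0.007,-0.101,0,0,0,5.5,0.42,-0.0075,-0.113,0,0,0,6.1,0.42,-0.008,-0.12,0,0,0,6.5,0.42,-0.008,-0.122,0,0,0,6.6,0.42],
)

```text
t: 44.65
eef_pos: [0.4252, 0.1396, 0.1993]
tool_rot: [0.0, 0.999, -0.043, -0.0]
contact_force: [0.0, 0.5, -2.3]
gripper_width: 0.445
grasp_force: 60.5
```

arm_command(
  commands=[0,0,0,0,0,0,0.42,0,0,0,0,0,0,0.42,0,0,0,0,0,0,0.42],
)

```text
t: 44.95
eef_pos: [0.4259, 0.1384, 0.1997]
tool_rot: [0.0, 0.999, -0.044, -0.0]
contact_force: [0.5, -0.5, -2.2]
gripper_width: 0.447
grasp_force: 60.5
```

```bash
python3 - <<'E'
from br import *
plan([(426,139,200,-95),(426,139,105.5,-95)])
E
```

```text
now [425.9 138.4 199.7] yaw -95.0 q7 -1.92 F [ 0.5 -0.5 -2.2] t 45.0 w 0.447
0 [0.0001, -0.0006, -0.0003] [0.0, 0.0, -0.0]
0 [0.0001, -0.0007, 0.0942] [0.0, 0.0, -0.0]
```

Lowering D into bay 1 and letting go, then going back up.

arm_command(
  commands=[0,-0.001,0.015,0,0,0,0.42,0,-0.001,0.035,0,0,0,0.42,0,-0.001,0.055,0,0,0,0.42,0,-0.001,0.072,0,0,0,0.42,0,-0.001,0.085,0,0,0,0.42,0,-0.001,0.092,0,0,0,0.42,0,-0.001,0.094,0,0,0,0.42,0,-0.001,0.0945,0,0,0,0.42],
)

```text
t: 45.75
eef_pos: [0.4263, 0.1398, 0.1055]
tool_rot: [-0.0, 0.999, -0.044, 0.0]
contact_force: [-0.7, 0.6, -1.9]
gripper_width: 0.448
grasp_force: 60.6
```

arm_command(
  commands=[0,0,0.0005,0,0,0,0.42,0,0,0.001,0,0,0,0.42],
)

```text
t: 45.95
eef_pos: [0.4268, 0.1403, 0.1051]
tool_rot: [-0.001, 0.999, -0.043, 0.001]
contact_force: [-0.3, -0.5, 7.5]
gripper_width: 0.447
grasp_force: 61.8
```

arm_command(
  commands=[0,0,0,0,0,0,0.47,0,0,0,0,0,0,0.51,0,0,0,0,0,0,0.55,0,0,0,0,0,0,0.56,0,0,0,0,0,0,0.56],
)

```text
t: 46.45
eef_pos: [0.4259, 0.14, 0.1042]
tool_rot: [0.0, 0.999, -0.043, 0.0]
contact_force: [1.5, 0.7, -1.5]
gripper_width: 0.559
grasp_force: 8.6
```

arm_command(
  commands=[0,0,-0.01,0,0,0,0.56,0,0,-0.025,0,0,0,0.56,0,0,-0.045,0,0,0,0.56,0,0,-0.065,0,0,0,0.56,0,0,-0.082,0,0,0,0.56,0,0,-0.092,0,0,0,0.56,0,0,-0.095,0,0,0,0.56,0,0,-0.095,0,0,0,0.56],
)

```text
t: 47.25
eef_pos: [0.4259, 0.1401, 0.1994]
tool_rot: [-0.0, 0.999, -0.043, 0.0]
contact_force: [0.3, -0.1, -0.9]
gripper_width: 0.561
grasp_force: 8.7
```

```bash
python3 - <<'E'
from br import *
A=(426,139,200,-95);B=(469,7.0,200,-7)
plan(*carry(A,B,2))
E
```

```text
now [425.9 140.1 199.4] yaw -95.0 q7 -1.92 F [ 0.3 -0.1 -0.9] t 47.2 w 0.561
0 [0.0025, 0.0066, -0.0006] [-0.0, -0.0, -3.7]
0 [0.0087, 0.0211, -0.0006] [-0.0, -0.0, -13.7]
0 [0.0174, 0.0416, -0.0007] [-0.0, -0.0, -27.8]
0 [0.0273, 0.065, -0.0007] [-0.0, -0.0, -44.0]
1 [-0.0091, 0.0238, 0.0] [0.0, 0.0, -16.2]
1 [-0.0171, 0.0446, 0.0] [0.0, 0.0, -30.2]
1 [-0.0227, 0.0593, 0.0] [0.0, 0.0, -40.2]
1 [-0.0248, 0.0648, 0.0] [0.0, 0.0, -44.0]
```

arm_command(
  commands=[0.001,0.002,0,0,0,-1,0.55,0.003,0.006,0,0,0,-3.7,0.55,0.005,0.013,0,0,0,-8,0.55,0.009,0.021,0,0,0,-14,0.55,0.013,0.031,0,0,0,-21,0.55,0.018,0.042,0,0,0,-28,0.55,0.022,0.053,0,0,0,-36,0.55,0.027,0.065,0,0,0,-44,0.55],
)

```text
t: 48.05
eef_pos: [0.4467, 0.0721, 0.1983]
tool_rot: [0.0, 0.941, 0.337, -0.001]
contact_force: [-0.1, 0.4, -0.8]
gripper_width: 0.552
grasp_force: 9.4
```

arm_command(
  commands=[-0.005,0.012,0,0,0,-8,0.55,-0.009,0.024,0,0,0,-16,0.55,-0.013,0.035,0,0,0,-23.5,0.55,-0.017,0.045,0,0,0,-30,0.55,-0.02,0.053,0,0,0,-36,0.55,-0.023,0.059,0,0,0,-40,0.55,-0.025,0.065,0,0,0,-44,0.55,-0.025,0.065,0,0,0,-44,0.55],
)

```text
t: 48.85
eef_pos: [0.4684, 0.0054, 0.1984]
tool_rot: [-0.0, 0.749, 0.663, -0.001]
contact_force: [0.7, -0.4, -1.5]
gripper_width: 0.547
grasp_force: 9.4
```

arm_command(
  commands=[0,0,0,0,0,0,0.55,0,0,0,0,0,0,0.55,0,0,0,0,0,0,0.55],
)

```text
t: 49.15
eef_pos: [0.4685, 0.007, 0.199]
tool_rot: [-0.0, 0.749, 0.663, -0.0]
contact_force: [-0.5, -1.0, -1.3]
gripper_width: 0.555
grasp_force: 9.4
```

```bash
python3 - <<'E'
from br import *
plan([(469,7,200,-7),(469,7,120,-7),(469,7,92,-7)])
t=cam("top");s=cam("scene")
a=cv2.resize(t[0][220:310,130:300],(790,418),interpolation=cv2.INTER_CUBIC)
b=cv2.resize(s[0][170:300,270:440],(230,176),interpolation=cv2.INTER_CUBIC)
o=np.zeros((600,800,3),np.uint8);o[:418,:790]=a;o[420:596,:230]=b
c=cv2.resize(s[0][190:250,320:420],(290,174),interpolation=cv2.INTER_CUBIC);o[420:594,235:525]=c
cv2.imwrite("pics/l.png",o[:,:,::-1])
E
```

```text
now [468.5   7.  199. ] yaw -7.0 q7 -0.1 F [-0.5 -1.  -1.3] t 49.1 w 0.555
0 [0.0001, 0.0005, -0.001] [-0.0, 0.0, 0.0]
0 [0.0001, 0.0005, 0.079] [-0.0, 0.0, 0.0]
0 [0.0001, 0.0005, 0.107] [-0.0, 0.0, 0.0]
```

View pics/l.png

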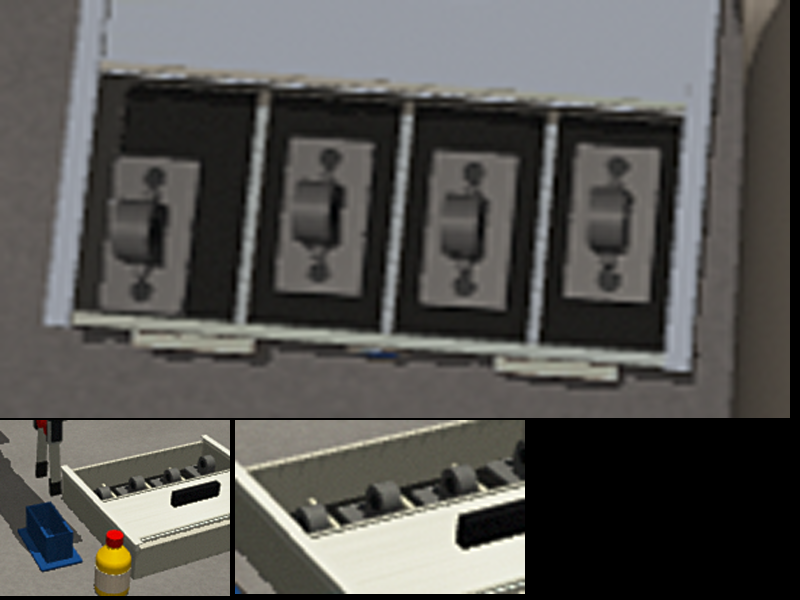

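arm_command(
  commands=[0,0.001,0.015,0,0,0,0.55,0,0.001,0.035,0,0,0,0.55,0,0.001,0.055,0,0,0,0.55,0,0.001,0.075,0,0,0,0.55,0,0.001,0.092,0,0,0,0.55,0,0.001,0.103,0,0,0,0.55,0,0.001,0.108,0,0,0,0.55,0,0.001,0.108,0,0,0,0.55],
)

```text
t: 50.05
eef_pos: [0.4696, 0.0065, 0.091]
tool_rot: [-0.0, 0.749, 0.663, -0.0]
contact_force: [-0.5, 0.9, 0.1]
gripper_width: 0.55
grasp_force: 9.3
```

arm_command(
  commands=[0,0,0.001,0,0,0,0.56,0,0,0.001,0,0,0,0.57,0,0,0.001,0,0,0,0.57],
)

```text
t: 50.35
eef_pos: [0.4701, 0.0066, 0.0907]
tool_rot: [0.0, 0.749, 0.663, 0.001]
contact_force: [-0.3, 0.1, -0.8]
gripper_width: 0.573
grasp_force: 7.3
```

arm_command(
  commands=[0,0,0.0015,0,0,0,0.57,0,0,0.002,0,0,0,0.6,0,0,0.002,0,0,0,0.7,0,0,0.002,0,0,0,0.85,0,0,0.002,0,0,0,1,0,0,0.002,0,0,0,1,0,0,0.002,0,0,0,1],
)

```text
t: 51.05
eef_pos: [0.4697, 0.0065, 0.0882]
tool_rot: [0.0, 0.749, 0.663, -0.0]
contact_force: [0.5, 0.1, -0.3]
gripper_width: 1.0
grasp_force: 0.0
```

arm_command(
  commands=[0,0,-0.01,0,0,0,1,0,0,-0.025,0,0,0,1,0,0,-0.045,0,0,0,1,0,0,-0.07,0,0,0,1,0,0,-0.095,0,0,0,1,0,0,-0.11,0,0,0,1,0,0,-0.11,0,0,0,1],
)

```text
t: 51.75
eef_pos: [0.4712, 0.0066, 0.2006]
tool_rot: [0.001, 0.749, 0.663, 0.002]
contact_force: [-0.3, 0.4, -0.0]
gripper_width: 0.998
grasp_force: 0.0
```

```bash
python3 - <<'E'
from h import *
s=cam("scene")
H,S,V=hsv(s);m=((H<8)|(H>172))&(S>110)&(V>70);m[:,:280]=0;m[240:]=0;m[:,330:]=0
for b in blobs(m,5): print("red scene",b.mean(0),b.min(0),b.max(0))
A=(469,6,199,-7);B=(550.4,236.5,180,-5.2)
plan(*carry(A,B,2),[(550.4,236.5,110,-5.2),(550.4,236.5,66.5,-5.2)])
E
```

```text
red scene [305.38181818 222.05454545] [297 214] [314 229]
now [470.3   6.7 199.3] yaw -7.0 q7 -0.09 F [-1.1 -0.5  0.1] t 51.8 w 1.001
0 [0.0094, 0.001, 0.0012] [0.1, -0.1, -0.0]
0 [0.0364, 0.007, 0.0034] [0.1, -0.1, -0.2]
0 [0.0747, 0.0155, 0.0065] [0.1, -0.1, -0.5]
0 [0.1185, 0.0252, 0.0101] [0.1, -0.1, -0.9]
1 [0.0437, 0.0104, 0.0035] [0.0, 0.0, -0.3]
1 [0.0818, 0.0194, 0.0065] [0.0, 0.0, -0.6]
1 [0.1087, 0.0258, 0.0087] [0.0, 0.0, -0.8]
1 [0.1189, 0.0282, 0.0095] [0.0, 0.0, -0.9]
2 [0.0, 0.0, 0.07] [0.0, 0.0, 0.0]
2 [0.0, 0.0, 0.1135] [0.0, 0.0, 0.0]
```

arm_command(
  commands=[0.003,0,0,0,0,0,1,0.01,0.001,0.001,0,0,0,1,0.022,0.004,0.002,0,0,-0.1,1,0.037,0.007,0.003,0,0,-0.2,1,0.055,0.011,0.005,0,0,-0.4,1,0.075,0.0155,0.0065,0,0,-0.5,1,0.096,0.02,0.008,0,0,-0.7,1,0.1185,0.025,0.01,0,0,-0.9,1],
)

```text
t: 52.6
eef_pos: [0.5095, 0.1234, 0.188]
tool_rot: [0.0, 0.743, 0.669, 0.0]
contact_force: [0.9, -0.2, -0.9]
gripper_width: 0.998
grasp_force: 0.0
```

arm_command(
  commands=[0.022,0.005,0.002,0,0,-0.1,1,0.044,0.01,0.004,0,0,-0.3,1,0.063,0.015,0.005,0,0,-0.5,1,0.082,0.019,0.0065,0,0,-0.6,1,0.096,0.023,0.008,0,0,-0.7,1,0.109,0.026,0.009,0,0,-0.8,1,0.119,0.028,0.01,0,0,-0.9,1,0.119,0.028,0.01,0,0,-0.9,1],
)

```text
t: 53.4
eef_pos: [0.5495, 0.238, 0.178]
tool_rot: [-0.0, 0.738, 0.675, 0.0]
contact_force: [-1.1, -0.3, -0.0]
gripper_width: 1.004
grasp_force: 0.0
```

arm_command(
  commands=[0,0,0,0,0,0,1,0,0,0,0,0,0,1,0,0,0,0,0,0,1],
)

```text
t: 53.7
eef_pos: [0.5493, 0.2356, 0.1784]
tool_rot: [0.0, 0.739, 0.674, -0.0]
contact_force: [-0.0, 0.7, -0.1]
gripper_width: 0.998
grasp_force: 0.0
```

```bash
python3 - <<'E'
from h import *
plan([(550.4,236.5,110,-5.2),(550.4,236.5,67,-5.2)])
E
```

```text
now [549.3 235.6 178.4] yaw -5.2 q7 -0.34 F [-0.   0.7 -0.1] t 53.7 w 0.998
0 [0.001, 0.001, 0.0684] [0.0, 0.0, -0.0]
0 [0.001, 0.001, 0.1114] [0.0, 0.0, -0.0]
```

arm_command(
  commands=[0.001,0.001,0.03,0,0,0,1,0.001,0.001,0.065,0,0,0,1,0.001,0.001,0.095,0,0,0,1,0.001,0.001,0.111,0,0,0,1,0.001,0.001,0.111,0,0,0,1,0.001,0.001,0.111,0,0,0,0.4,0.001,0.001,0.111,0,0,0,0,0.001,0.001,0.111,0,0,0,0],
  force=40,
)

```text
t: 54.5
eef_pos: [0.5514, 0.2378, 0.0687]
tool_rot: [0.0, 0.738, 0.674, 0.001]
contact_force: [0.3, 0.6, 0.2]
gripper_width: 0.514
grasp_force: 0.0
```

arm_command(
  commands=[0,0,0,0,0,0,0,0,0,0,0,0,0,0,0,0,0,0,0,0,0,0,0,0,0,0,0,0],
)

```text
t: 54.9
eef_pos: [0.5505, 0.2377, 0.068]
tool_rot: [-0.0, 0.738, 0.674, 0.0]
contact_force: [-3.1, -0.2, 5.8]
gripper_width: 0.16
grasp_force: 40.9
```

arm_command(
  commands=[0,-0.005,-0.001,0,0,0,0,0,-0.015,-0.001,0,0,0,0,0,-0.028,-0.001,0,0,0,0,0,-0.041,-0.001,0,0,0,0,0,-0.054,-0.001,0,0,0,0,0,-0.067,-0.001,0,0,0,0,0,-0.077,-0.001,0,0,0,0,0,-0.08,-0.001,0,0,0,0],
)

```text
t: 55.7
eef_pos: [0.4689, 0.2453, 0.068]
tool_rot: [-0.0, 0.738, 0.675, -0.0]
contact_force: [2.0, 4.9, -12.3]
gripper_width: 0.15
grasp_force: 39.5
```

arm_command(
  commands=[0,-0.008,0,0,0,0,0,0,-0.018,0,0,0,0,0,0,-0.028,0,0,0,0,0,0,-0.035,0,0,0,0,0,0,-0.038,0,0,0,0,0,0,-0.038,0,0,0,0,0],
)

```text
t: 56.3
eef_pos: [0.4316, 0.2488, 0.068]
tool_rot: [-0.001, 0.738, 0.675, -0.0]
contact_force: [-0.7, 6.5, -10.2]
gripper_width: 0.152
grasp_force: 40.8
```

arm_command(
  commands=[0,-0.002,0.001,0,0,0,0,0,-0.003,0.001,0,0,0,0,0,-0.003,0.001,0,0,0,0],
)

```text
t: 56.6
eef_pos: [0.4306, 0.249, 0.0679]
tool_rot: [0.0, 0.738, 0.675, 0.001]
contact_force: [2.1, 5.1, 1.4]
gripper_width: 0.155
grasp_force: 42.3
```

arm_command(
  commands=[0,-0.002,0,0,0,0,0,0,-0.002,0,0,0,0,0],
)

```text
t: 56.8
eef_pos: [0.429, 0.2491, 0.0679]
tool_rot: [0.0, 0.738, 0.674, 0.001]
contact_force: [2.8, 4.2, 0.1]
gripper_width: 0.15
grasp_force: 42.1
```

arm_command(
  commands=[0,-0.002,0,0,0,0,0,0,-0.002,0,0,0,0,0],
)

```text
t: 57.0
eef_pos: [0.429, 0.2491, 0.068]
tool_rot: [0.001, 0.739, 0.674, 0.003]
contact_force: [9.0, 4.7, -7.3]
gripper_width: 0.155
grasp_force: 41.2
```

arm_command(
  commands=[0,0.0025,-0.0005,0,0,0,0,0,0.0025,-0.0005,0,0,0,0.4,0,0.0025,-0.0005,0,0,0,0.8,0,0.0025,-0.0005,0,0,0,1,0,0.0025,-0.04,0,0,0,1,0,0.0025,-0.08,0,0,0,1,0,0.0025,-0.12,0,0,0,1,0,0.0025,-0.15,0,0,0,1],
)

```text
t: 57.8
eef_pos: [0.4287, 0.2478, 0.2194]
tool_rot: [0.0, 0.739, 0.674, 0.0]
contact_force: [0.1, 1.1, -0.8]
gripper_width: 1.002
grasp_force: 0.0
```

arm_command(
  commands=[0.05,0,0,0,0,0,1,0.1,0,0,0,0,0,1,0.13,0,0,0,0,0,1,0.16,0,0,0,0,0,1,0.19,0,0,0,0,0,1,0.22,0,0,0,0,0,1,0.24,0,0,0,0,0,1,0.24,0,0,0,0,0,1],
)

```text
t: 58.6
eef_pos: [0.4488, 0.4902, 0.2163]
tool_rot: [-0.0, 0.737, 0.676, -0.0]
contact_force: [0.4, -0.9, -0.2]
gripper_width: 1.002
grasp_force: 0.0
```

```bash
python3 - <<'E'
from h import *
plan([(0,0,0,0)])
t=cam("top");s=cam("scene")
H,S,V=hsv(t);m=np.zeros_like(V,bool);m[225:290,180:250]=V[225:290,180:250]<65
for b in blobs(m,20): print("bar",b.mean(0),rect(t,b,.088))
a=cv2.resize(t[0][60:330,130:490],(520,390),interpolation=cv2.INTER_AREA);b=cv2.resize(s[0][170:340,150:510],(520,246))
cv2.imwrite("pics/m.png",np.vstack([a,b])[:600,:,::-1])
E
```

```text
now [448.8 490.2 216.3] yaw -5.0 q7 -0.77 F [ 0.4 -0.9 -0.2] t 58.6 w 1.002
0 [-0.527, -0.4047, 0.2167] [-0.0, 0.0, -5.0]
bar [210.5        265.02272727] (array([428.1, 248.1]), array([88.8, 15.3]), 84.6)
```

View pics/m.png

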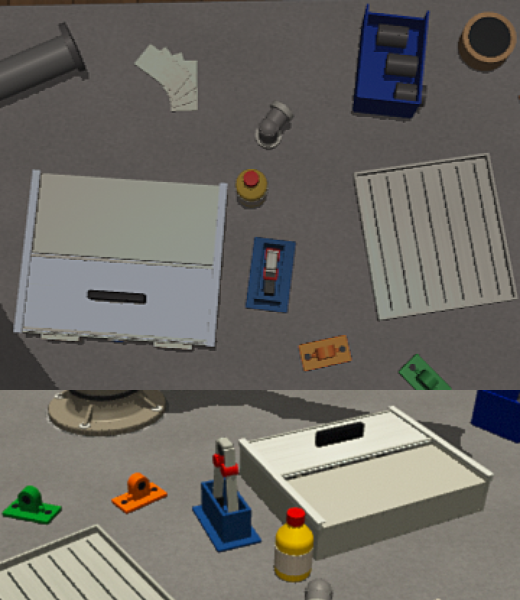

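The cover is shut with its bar at (210, 265), the tray is empty, the tongs stand in the blue holder, and nothing else has moved.

```bash
python3 -c "
from station import *
print(hand_in())"
```

```text
the job is handed in; nothing more can be done
None
```

The job is handed in with no verdict returned: all four brackets were moved with the tongs and stand flat in the case, one to a bay (the bay 4 one got shifted to the wall after placing but still looked flat), the tongs are back in their holder, and the cover is fully shut.

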